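Sort the make-up kit into its trays after washing

ROBOT

A 6-joint arm with a two-finger parallel gripper is mounted at the origin on the work surface. World frame = base frame: x ahead of the robot, y to its left, z up, the work surface at z = 0. Lengths are in m, angles in rad, forces in N, time in s.
With the tool pointing down it reaches from about 0.375 to 0.9 m from the base axis. Payload 3.1 kg.
Tool frame: the origin (TCP) lies midway between the tips of the shut fingers; the grasp point (between the pads) lies 19 mm behind it (robot.grip_point_offset is the distance from the TCP to the grasp point, in m); z points along the fingers, y is the direction in which the jaws open and shut (so a half turn about z gives the same grasp; the last joint's range is limited). The gripper opens to 87 mm and grips with 3 to 60 N. Pads are 19 mm wide; open, the fingers measure 117 mm over their backs; the gripper's body (75 mm by 190 mm) begins 51 mm behind the grasp point.
Start: joints at [0.981, 0.527, 1.433, -0, 1.181, -0.178], TCP at [0.25, 0.573, 0.199] pointing down, gripper open.
Joint ranges: [-3.08, 3.08], [-0.75, 2.2], [0.22, 2.44], [-1.43, 4.57], [0, 2.65], [-2.85, 2.85]. Speed limits (rad/s): [2.79, 2.79, 3.14, 3.14, 3.14, 3.14].

INTERFACE

Orientations are given as a 3x3 rotation matrix whose columns are the frame's x, y, z axes.
In Python, from cell import robot gives the robot as it stands.
- The arm moves only by the tool arm_command, never from a script. Its argument "motion" is a list that holds one entry, the list of rows, each a list of 5 numbers: the shift along the world's x, y, z in mm, then the turn about the world's z in degrees, then the finger opening in mm, from 0 to 87. In form: [[[x, y, z, roll, grip], ...]]. A call has 1 to 5 rows; each row is the pose to reach, as a shift and turn from the pose measured when the call began; what a row does not reach only later rows make up. A row lasts 1/12 s, in which the tool goes at most 41.7 mm and 7.16 degrees, less where a joint would pass 70% of its speed; a pose out of reach is approached as far as the arm can. A call with a gripper value outside its range is refused whole. The fingers move at their own pace and stop on an object; "squeeze" is the grip in N (left out, the last holds). Time passes only in rows, so rows that repeat a pose let the fingers close. It gives the time, the measured TCP pose, the force and the opening at its end, in the units of the state.
- robot.get_obs(): the state, without advancing time (a new reading comes with each control period).
- robot.grab_frame(name): name is "side" or "top" or "wrist"; returns (picture, depth): 384x512x3 uint8, red, green, blue; 384x512 float32, m along the optical axis (not along the pixel's ray), 0 where there is no reading.
- robot.camera_params(name): a dict with "vertical_fov" (degrees; the focal length in pixels is half the picture's height over the tangent of half this angle, whatever the lens; pixels are square), "cx", "cy" (the principal point, pixels), "T" (4x4, takes a point from camera to world coordinates). Camera axes: x right, y down, z forward; pixel columns grow to the right and rows downward; lengths in m; the calibration is good to about 2 mm. A picture is of the moment at which its call begins: read the wrist's pose just before it. camera_params takes no time and is no camera call; for the wrist camera it gives the pose at the moment of the call.
- robot.hand_in(): hands the job in, once; it reports no verdict.
Trained networks look in the newest picture that a camera, given by its name, has taken for a name from the list of things; names that differ only in an ending like _2 or _b are one class to them, and where a whole thing is asked for, a point or a joint stands for the part that bears it (a point fixed in the world has none). Each returns a list of dicts, best first, with "score" (0 to 1); they miss things now and then, are a little off and sometimes report something else, mostly with a low value. They report only what shows in the picture. A call takes as long as a camera call. They do not tell look-alikes from the thing itself.
- robot.spot_in(camera, query): "position" ([x, y, z] in m, in the coordinates of the camera as it stood for that picture, good to about 4 mm: the middle of the surface that is visible of it).
The state is a dict: "time_s": time; "joint_pos": joint angles; "joint_velocities": joint speeds; "tau": joint torques, N m; "ee_pos": TCP position; "ee_rot": TCP orientation; "wrist_force": force on the tool from outside, world axes, zero at the start; "ft_torque": the same for the moment, N m; "grip_width": finger opening in m.
Only numpy, scipy, OpenCV 4.12 (cv2) and the standard library are available. Lean on these libraries where they do the work, as an engineer would, in place of code of your own. Each camera call takes 0.05 s, during which the arm holds its last target. There are 200 camera calls.

TASK

Put the make-up kit on the counter away by kind: both brushes flat on the floor of the white tray, side by side along its longer side and not on top of each other, both lipsticks standing upright in the copper tray, and the yellow compact flat, lid up, in the green tray. Set each thing down gently rather than dropping it, and leave the perfume bottle standing.

Things in the scene. Friction and masses are not known exactly. Their poses are not given: they have to be found in the camera images.
- wide_brush_mid (a point): Wide make-up brush lying loose on the counter, 120 long, 12 thick; black handle, silver ferrule, tan bristles. The point is half-way along its length and half-way up (6 above its underside), close to its balance point, on the handle, which is 12 wide and 12 high here (square with rounded edges, so it does not roll); x runs along the brush to the bristle end, z up. Handle from x = -60 to +15, ferrule to +31, bristles (stiff) to +60 and 26 wide (sizes in mm).
- slim_brush_mid (a point): Slim make-up brush lying loose on the counter, 120 long, 12 thick; pink handle, silver ferrule, off-white bristles. The point is half-way along its length and half-way up (6 above its underside), close to its balance point, on the handle, which is 12 wide and 12 high here (square with rounded edges, so it does not roll); x runs along the brush to the bristle end, z up. Handle from x = -60 to +15, ferrule to +31, bristles (stiff) to +60 and 16 wide (sizes in mm).
- red_lipstick_mid (a point): Red-capped closed lipstick tube standing upright on the counter, 21 in diameter, 60 tall, black lower third, silver band, red cap. The point is on its axis half-way up (30 above its foot); z along the axis, up (sizes in mm).
- blue_lipstick_mid (a point): Blue-capped closed lipstick tube standing upright on the counter, 21 in diameter, 60 tall, black lower third, silver band, blue cap. The point is on its axis half-way up (30 above its foot); z along the axis, up (sizes in mm).
- compact_mid (a point): Closed flat powder compact lying lid up, a yellow rectangular case with a silver panel on the lid, 62 long (x) by 42 wide (y) by 16 high. The point is at its centre (8 above its underside); z up through the lid (sizes in mm).
- white_tray: White organiser tray, open on top, fixed to the counter, 140 (x) by 165 (y) outside, walls 4 thick, rim 22 above the counter, floor 4 thick (inside 132 by 157, 18 deep). Origin at the centre of its underside, on the counter; y along its longer side, z up. For the brushes. Sizes in mm.
- copper_tray: Copper-coloured organiser tray, open on top, fixed to the counter, 140 (x) by 165 (y) outside, walls 4 thick, rim 22 above the counter, floor 4 thick (inside 132 by 157, 18 deep). Origin at the centre of its underside, on the counter; y along its longer side, z up. For the lipsticks. Sizes in mm.
- green_tray: Green organiser tray, open on top, fixed to the counter, 140 (x) by 165 (y) outside, walls 4 thick, rim 22 above the counter, floor 4 thick (inside 132 by 157, 18 deep). Origin at the centre of its underside, on the counter; y along its longer side, z up. For the compact. Sizes in mm.
- perfume_mid (a point): Small amber glass perfume bottle with a silver cap, 32 in diameter, 54 tall, loose, standing at the left (+y) edge of the things to be sorted; to be left standing. The point is on its axis half-way up (27); z up (sizes in mm).
Mind the look-alikes: they are no part of the job. What is shaped like the part that bears blue_lipstick_mid but turquoise is not meant.

How it is judged:
By the outcome, as a careful person would: the job done as asked, in the order asked, and still so for the second after the job is handed in, with the robot touching nothing.
It also fails if it takes over 128 s, if anything falls off the work surface, if the arm or the gripper's body presses on something with over 40 N, if the wrist force passes 120 N, or if a joint passes its speed limit or range.

## Working session

There is one attempt and no reset: what is moved stays moved. The work goes in short steps, Python scripts to look and compute and a tool call to move; the robot and the scene stay as the last step left them, time stands still between calls to the robot, and variables do not carry over. Pictures are saved under pics/ and viewed, about 12 in all and at most 16, crops included, and the job is handed in when it is done.

Besides the shell and the picture viewer there is one more tool, called after "Request:" by a JSON object that holds its "method" and its "body", one argument or row to a line. arm_command: Moves the arm, as the interface text tells. Its arguments: {"type":"object","properties":{"motion":{"type":"array"},"squeeze":{"type":"number"}},"required":["motion"]}

```bash
mkdir -p pics; ls; cat > h.py <<'E'
import numpy as np, cv2
from cell import robot
def grab(n,fn=None):
    T=robot.camera_params(n); im,d=robot.grab_frame(n)
    if fn: cv2.imwrite('pics/'+fn+'.png',cv2.cvtColor(im,cv2.COLOR_RGB2BGR))
    return im,d,T
def world(d,P):
    f=d.shape[0]/2/np.tan(np.radians(P['vertical_fov'])/2)
    v,u=np.mgrid[:d.shape[0],:d.shape[1]]
    p=np.stack([(u-P['cx'])/f*d,(v-P['cy'])/f*d,d],-1)
    return p@P['T'][:3,:3].T+P['T'][:3,3]
def px(p,P):
    c=np.linalg.inv(P['T'])@np.append(p,1); f=192/np.tan(np.radians(P['vertical_fov'])/2)
    return (c[:2]/c[2]*f+[P['cx'],P['cy']]).round().astype(int)
E
python3 - <<'E'
from h import *
o=robot.get_obs(); print(o['ee_pos'],o['ee_rot'],o['time_s'])
im,d,P=grab('top','top1')
np.savez('top1.npz',im=im,d=d,W=world(d,P))
for q in ['wide_brush_mid','slim_brush_mid','red_lipstick_mid','blue_lipstick_mid','compact_mid','white_tray','copper_tray','green_tray','perfume_mid']:
    for r in robot.spot_in('top',q)[:3]:
        w=P['T']@np.append(r['position'],1); print(q,round(r['score'],2),w[:3].round(3),px(w[:3],P))
im,d,P=grab('side','side1')
E
```

```text
pics
[0.24971333 0.57210827 0.19808033] [[-9.16401853e-01  4.00257782e-01 -1.16238031e-03]
 [ 4.00259319e-01  9.16400163e-01 -1.79386740e-03]
 [ 3.47196114e-04 -2.10915696e-03 -9.99997715e-01]] 0.0
wide_brush_mid 0.52 [ 0.457 -0.135  0.007] [322 217]
slim_brush_mid 0.7 [0.46  0.124 0.009] [229 214]
red_lipstick_mid 0.47 [ 0.389 -0.237  0.059] [363 243]
blue_lipstick_mid 0.63 [0.436 0.008 0.064] [271 224]
compact_mid 0.79 [0.389 0.267 0.014] [177 238]
white_tray 0.83 [0.649 0.011 0.009] [271 148]
white_tray 0.16 [0.459 0.122 0.011] [230 214]
copper_tray 0.9 [0.622 0.214 0.007] [199 156]
green_tray 0.86 [ 0.615 -0.22   0.004] [352 161]
perfume_mid 0.64 [0.489 0.347 0.036] [148 202]
```

View pics/top1.png

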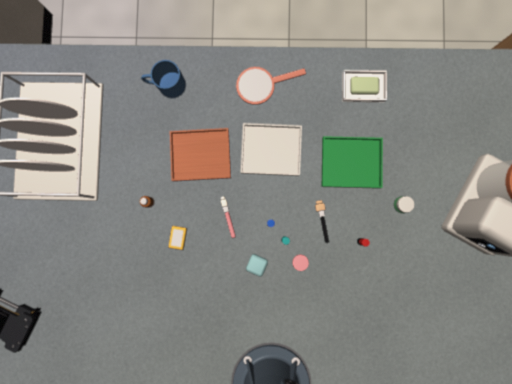

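View pics/side1.png

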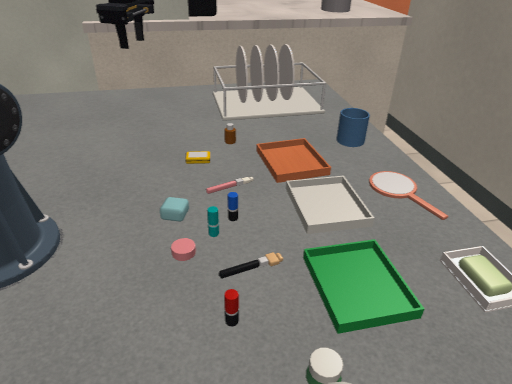

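The top view shows every item, and the detections match it: blue lipstick at (271,224), the turquoise decoy at (286,240). Next I'll measure the outlines in world coordinates.

```bash
python3 - <<'E'
from h import *
z=np.load('top1.npz'); W=z['W']; im=z['im']
H=W[...,2]
print('table',np.median(H[260:300,100:200]))
n,lab,st,ce=cv2.connectedComponentsWithStats((H>0.004).astype(np.uint8))
for i in range(1,n):
    if st[i,4]<12: continue
    m=lab==i; p=W[m]
    if not(0.3<p[:,0].mean()<0.75 and abs(p[:,1].mean())<0.42): continue
    (c,s,a)=cv2.minAreaRect((p[:,:2]*1000).astype(np.float32))
    print(ce[i].round(),st[i,4],'c',np.round(c),'size',np.round(s),'ang',round(a,1),'z',np.percentile(p[:,2],[50,95]).round(3),'mean',p[:,:2].mean(0).round(3))
E
```

```text
table 0.0004376334902113088
[271. 149.] 2016 c [579.  10.] size [169. 272.] ang 88.8 z [0.006 0.023] mean [0.645 0.01 ]
[200. 154.] 2033 c [559. 182.] size [333. 199.] ang 22.4 z [0.006 0.024] mean [0.627 0.211]
[352. 162.] 2100 c [ 591. -128.] size [192. 383.] ang 17.0 z [0.006 0.023] mean [ 0.613 -0.216]
[403. 204.] 275 c [ 460. -177.] size [ 50. 407.] ang 11.6 z [0.036 0.039] mean [ 0.495 -0.352]
[147. 202.] 144 c [475. 202.] size [355.  31.] ang 84.6 z [0.04  0.056] mean [0.488 0.346]
[227. 216.] 208 c [441. 107.] size [137.  84.] ang 60.4 z [0.011 0.015] mean [0.455 0.128]
[322. 218.] 243 c [465. -79.] size [188. 107.] ang 72.0 z [0.011 0.015] mean [ 0.453 -0.134]
[271. 223.] 48 c [436.  12.] size [19. 27.] ang 8.3 z [0.06  0.063] mean [0.437 0.009]
[177. 238.] 348 c [400. 157.] size [ 65. 267.] ang 4.5 z [0.016 0.02 ] mean [0.392 0.263]
[285. 240.] 56 c [392. -32.] size [19. 19.] ang 45.9 z [0.06  0.063] mean [ 0.393 -0.032]
[363. 242.] 93 c [ 391. -242.] size [22. 21.] ang 64.6 z [0.057 0.063] mean [ 0.392 -0.239]
[300. 262.] 211 c [384. -39.] size [172.  42.] ang 34.4 z [0.018 0.021] mean [ 0.332 -0.074]
[257. 265.] 341 c [366.  28.] size [ 51. 145.] ang 70.0 z [0.029 0.033] mean [0.324 0.043]
```

```bash
python3 - <<'E'
from h import *
z=np.load('top1.npz'); W=z['W']
H=W[...,2]
n,lab,st,ce=cv2.connectedComponentsWithStats(((H>0.004)&(H<.075)&(z['d']>0)).astype(np.uint8))
for i in range(1,n):
    p=W[lab==i]
    if st[i,4]<12 or not(0.3<p[:,0].mean()<0.75 and abs(p[:,1].mean())<0.42): continue
    p=p[np.linalg.norm(p[:,:2]-np.median(p[:,:2],0),axis=1)<.115]
    (c,s,a)=cv2.minAreaRect((p[:,:2]*1000).astype(np.float32))
    q=p[:,:2]-p[:,:2].mean(0); u=np.linalg.svd(q,full_matrices=0)[2][0]
    print(ce[i].round(),'c',np.round(c),'size',np.round(s),'ang',round(a,1),'pca',np.degrees(np.arctan2(u[1],u[0])).round(1),'zmed',np.median(p[:,2]).round(3),'mean',p[:,:2].mean(0).round(3))
E
```

```text
[271. 149.] c [642.   9.] size [169. 145.] ang 88.8 pca -90.3 zmed 0.006 mean [0.646 0.009]
[200. 154.] c [628. 209.] size [150. 170.] ang 2.3 pca 95.0 zmed 0.006 mean [0.628 0.212]
[352. 162.] c [ 615. -219.] size [151. 174.] ang 0.2 pca -93.0 zmed 0.006 mean [ 0.614 -0.218]
[403. 204.] c [ 496. -356.] size [43. 43.] ang 42.9 pca 61.5 zmed 0.035 mean [ 0.496 -0.353]
[147. 202.] c [493. 355.] size [39. 31.] ang 28.6 pca -165.9 zmed 0.04 mean [0.489 0.348]
[227. 216.] c [451. 130.] size [118.  21.] ang 18.0 pca -162.3 zmed 0.011 mean [0.455 0.128]
[322. 218.] c [ 445. -134.] size [118.  29.] ang 5.0 pca -168.6 zmed 0.011 mean [ 0.453 -0.136]
[271. 223.] c [436.   8.] size [19. 19.] ang 12.5 pca -114.2 zmed 0.06 mean [0.437 0.008]
[177. 238.] c [389. 266.] size [42. 66.] ang 83.0 pca 172.1 zmed 0.016 mean [0.391 0.265]
[285. 240.] c [392. -32.] size [19. 19.] ang 45.9 pca -144.5 zmed 0.06 mean [ 0.393 -0.032]
[363. 242.] c [ 391. -242.] size [22. 21.] ang 64.6 pca -165.7 zmed 0.057 mean [ 0.392 -0.239]
[257. 265.] c [322.  44.] size [50. 50.] ang 67.5 pca 150.4 zmed 0.029 mean [0.323 0.043]
[300. 262.] c [331. -75.] size [41. 43.] ang 0.8 pca -138.9 zmed 0.018 mean [ 0.331 -0.075]
```

Request:
{"method": "arm_command", "body": {
  "motion": [
    [[35,-37,0,7,87],[70,-74,0,14,87],[100,-110,0,20,87],[100,-147,0,20,87],[100,-147,0,20,87]]
  ]
}}

```text
time_s: 0.97
ee_pos: [0.3516, 0.4219, 0.1989]
ee_rot: [[-0.998, 0.065, -0.0], [0.065, 0.998, -0.003], [0.0, -0.003, -1.0]]
wrist_force: [-0.1, 0.0, -1.2]
grip_width: 0.0868
```

Request:
{"method": "arm_command", "body": {
  "motion": [
    [[0,-37,0,7,60],[0,-74,0,14,60],[0,-110,0,21,60],[0,-150,0,21,60],[0,-150,0,21,60]]
  ]
}}

```text
time_s: 1.38
ee_pos: [0.3499, 0.2661, 0.1986]
ee_rot: [[-0.956, -0.293, -0.003], [-0.293, 0.956, -0.007], [0.005, -0.006, -1.0]]
wrist_force: [-0.9, 0.4, -0.1]
grip_width: 0.0639
```

Request:
{"method": "arm_command", "body": {
  "motion": [
    [[10,-37,0,0,60],[20,-74,0,0,60],[30,-110,0,0,60],[40,-140,0,0,60],[50,-150,0,0,60]]
  ]
}}

```text
time_s: 1.8
ee_pos: [0.4004, 0.1132, 0.1989]
ee_rot: [[-0.957, -0.29, -0.002], [-0.289, 0.957, -0.008], [0.004, -0.007, -1.0]]
wrist_force: [1.2, 0.9, -0.4]
grip_width: 0.0597
```

```bash
cat >> h.py <<'E'
def yaw(): 
    R=robot.get_obs()['ee_rot']; return np.degrees(np.arctan2(R[1,1],R[0,1]))
def segs(W,d,lo=.004,hi=.075,mina=60):
    H=W[...,2]; n,lab,st,ce=cv2.connectedComponentsWithStats(((H>lo)&(H<hi)&(d>0)).astype(np.uint8))
    for i in range(1,n):
        if st[i,4]<mina: continue
        p=W[lab==i]; (c,s,a)=cv2.minAreaRect((p[:,:2]*1000).astype(np.float32))
        q=p[:,:2]-p[:,:2].mean(0); u=np.linalg.svd(q,full_matrices=0)[2][0]
        print(ce[i].round(),st[i,4],'c',np.round(c,1),'size',np.round(s),'ang',round(a,1),'pca',np.degrees(np.arctan2(u[1],u[0])).round(1),'z',np.percentile(p[:,2],[50,95]).round(3))
def look(fn,**k):
    im,d,P=grab('wrist',fn); W=world(d,P); np.savez('w.npz',im=im,d=d,W=W)
    o=robot.get_obs(); print('tcp',(o['ee_pos']*1000).round(1),'yaw',yaw().round(1),'t',o['time_s'],'w',o['grip_width'],'F',o['wrist_force'].round(1)); segs(W,d,**k); return W
E
python3 -c "
from h import *
look('w1')"
```

```text
tcp [403.6 112.9 199.2] yaw 106.8 t 1.85 w 0.0605153574435155 F [ 1.9 -0.8 -0. ]
[128.  68.] 1229 c [331.  -73.5] size [43. 43.] ang 79.3 pca 94.9 z [0.019 0.021]
[223.  90.] 1729 c [321.8  45.4] size [50. 50.] ang 67.8 pca 57.5 z [0.031 0.032]
[ 71. 144.] 1188 c [ 445.6 -137.1] size [120.  26.] ang 13.8 pca 11.5 z [0.012 0.014]
[146. 129.] 532 c [391.9 -30.4] size [20. 20.] ang 64.7 pca 69.6 z [0.058 0.062]
[172. 173.] 459 c [437.2  10.4] size [20. 20.] ang 87.5 pca 99.8 z [0.059 0.062]
[257. 201.] 683 c [453.8 130. ] size [123.  13.] ang 16.9 pca 17.1 z [0.013 0.014]
[365. 190.] 1394 c [391.6 268.2] size [44. 62.] ang 82.5 pca -8.3 z [0.017 0.019]
[ 33. 221.] 3045 c [ 591.4 -179.4] size [ 98. 100.] ang 89.4 pca 101.8 z [0.006 0.023]
[163. 256.] 76 c [581.5  19.1] size [19. 16.] ang 15.3 pca 96.8 z [0.012 0.024]
[192. 308.] 444 c [658.2  80.4] size [ 24. 110.] ang 75.7 pca -15.4 z [0.006 0.024]
[274. 303.] 2600 c [605.  206.1] size [ 66. 171.] ang 16.8 pca 105.1 z [0.006 0.012]
```

View pics/w1.png

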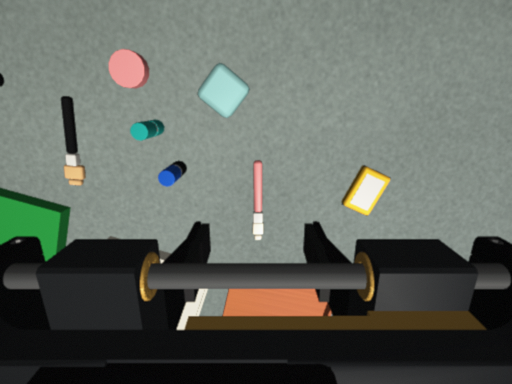

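The wrist view shows the slim brush centred at about (257,201), at (454,130) mm, angle 17°. The jaws are already square to it.

Request:
{"method": "arm_command", "body": {
  "motion": [
    [[25,9,-30,0,40],[50,17,-65,0,40],[50,17,-100,0,40],[50,17,-125,0,40],[50,17,-125,0,40]]
  ]
}}

```text
time_s: 2.27
ee_pos: [0.4503, 0.1305, 0.0701]
ee_rot: [[-0.957, -0.289, -0.008], [-0.289, 0.957, -0.008], [0.01, -0.005, -1.0]]
wrist_force: [-1.5, 0.0, -1.0]
grip_width: 0.0413
```

```bash
python3 -c "
from h import *
look('w2')"
```

```text
tcp [451.4 130.6  72.2] yaw 106.8 t 2.3167 w 0.04102133023214089 F [ 0.3 -0.1  0.2]
[51.  4.] 328 c [348.8 -65.6] size [ 5. 26.] ang 25.5 pca 116.7 z [0.013 0.02 ]
[198.  22.] 3431 c [335.2  50.2] size [36. 63.] ang 18.4 pca 106.7 z [0.031 0.032]
[66. 72.] 2083 c [392.4 -30.4] size [20. 21.] ang 37.6 pca 10.5 z [0.053 0.062]
[255. 192.] 1699 c [451.7 129.2] size [119.  16.] ang 17.1 pca 17.1 z [0.013 0.014]
[113. 149.] 1485 c [437.5  10.4] size [20. 21.] ang 3.1 pca 28.6 z [0.055 0.062]
[421. 176.] 3530 c [391.7 267.8] size [43. 62.] ang 82.1 pca -7.7 z [0.017 0.019]
[ 57. 258.] 244 c [573.2 -41.1] size [34.  3.] ang 89.0 pca 88.7 z [0.009 0.017]
[ 67. 309.] 764 c [637.8 -28.1] size [54. 22.] ang 17.5 pca 17.1 z [0.005 0.006]
[257. 305.] 1812 c [574.9 174.3] size [35. 98.] ang 4.9 pca 102.1 z [0.013 0.024]
[450. 298.] 328 c [492.7 342.5] size [26.  8.] ang 10.8 pca 9.5 z [0.027 0.035]
```

View pics/w2.png

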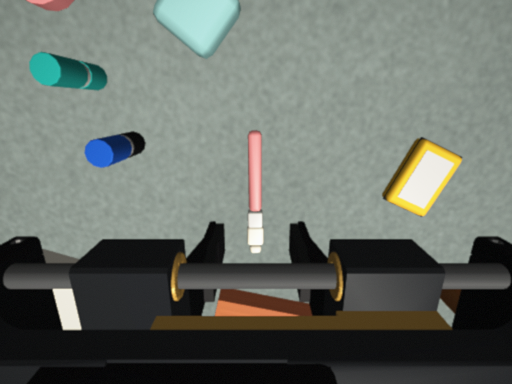

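The brush sits between the fingers at column 255. Descending and gripping.

Request:
{"method": "arm_command", "body": {
  "motion": [
    [[0,-1,-25,0,40],[0,-1,-48,0,40],[0,-1,-60,0,40],[0,-1,-66,0,40],[0,-1,-69,0,40]]
  ],
  "squeeze": 15
}}

```text
time_s: 2.73
ee_pos: [0.4523, 0.13, 0.004]
ee_rot: [[-0.957, -0.289, -0.003], [-0.289, 0.957, -0.008], [0.005, -0.007, -1.0]]
wrist_force: [-0.5, -0.0, 0.3]
grip_width: 0.0399
```

Request:
{"method": "arm_command", "body": {
  "motion": [
    [[0,0,0,0,25],[0,0,0,0,5],[0,0,0,0,5],[0,0,0,0,5],[0,0,0,0,5]]
  ]
}}

```text
time_s: 3.15
ee_pos: [0.4527, 0.13, 0.0047]
ee_rot: [[-0.957, -0.289, -0.002], [-0.289, 0.957, -0.008], [0.004, -0.007, -1.0]]
wrist_force: [-0.3, 0.4, -0.0]
grip_width: 0.0144
```

Request:
{"method": "arm_command", "body": {
  "motion": [
    [[0,0,3,0,5],[0,0,15,0,5],[0,0,40,0,5],[0,0,70,0,5],[0,0,80,0,5]]
  ]
}}

```text
time_s: 3.57
ee_pos: [0.4543, 0.1301, 0.0877]
ee_rot: [[-0.957, -0.289, 0.003], [-0.289, 0.957, -0.008], [-0.001, -0.008, -1.0]]
wrist_force: [0.1, -0.9, -0.1]
grip_width: 0.0052
```

The lift began before the fingers had closed. I'll look again.

Request:
{"method": "arm_command", "body": {
  "motion": [
    [[-2,0,-17,0,30],[-2,0,-17,0,30],[-2,0,-17,0,30],[-2,0,-17,0,30],[-2,0,-17,0,30]]
  ]
}}

```text
time_s: 3.98
ee_pos: [0.4521, 0.1301, 0.0706]
ee_rot: [[-0.957, -0.289, 0.002], [-0.289, 0.957, -0.008], [0.0, -0.008, -1.0]]
wrist_force: [0.9, -0.1, -0.6]
grip_width: 0.027
```

```bash
python3 -c "
from h import *
look('w3')"
```

```text
tcp [452.2 130.1  70.6] yaw 106.8 t 4.0333 w 0.028371548281863553 F [-0.2  0.4 -0.4]
[53.  2.] 173 c [349.7 -64.7] size [ 3. 21.] ang 27.2 pca 115.1 z [0.01  0.018]
[199.  20.] 3160 c [336.   50.5] size [34. 63.] ang 18.8 pca 106.3 z [0.031 0.032]
[66. 69.] 2108 c [392.4 -30.5] size [20. 21.] ang 36.4 pca 7.4 z [0.053 0.062]
[114. 146.] 1482 c [437.4  10.5] size [20. 20.] ang 26.0 pca 36.1 z [0.056 0.062]
[256. 189.] 1686 c [451.7 129.3] size [118.  16.] ang 16.9 pca 17.1 z [0.013 0.014]
[423. 174.] 3549 c [391.7 267.7] size [43. 63.] ang 81.3 pca -7.6 z [0.017 0.019]
[ 62. 257.] 437 c [573.4 -34.1] size [54.  3.] ang 87.4 pca 88.5 z [0.01 0.02]
[ 79. 309.] 1735 c [639.2 -17. ] size [55. 48.] ang 16.9 pca 15.7 z [0.005 0.006]
[255. 305.] 1606 c [570.8 167. ] size [37. 85.] ang 17.2 pca 108.9 z [0.011 0.024]
[450. 296.] 306 c [493.7 342.3] size [24.  6.] ang 15.3 pca -166.2 z [0.027 0.035]
```

Request:
{"method": "arm_command", "body": {
  "motion": [
    [[0,-1,-25,0,25],[0,-1,-48,0,25],[0,-1,-60,0,25],[0,-1,-66,0,25],[0,-1,-68,0,25]]
  ],
  "squeeze": 15
}}

```text
time_s: 4.45
ee_pos: [0.4516, 0.129, 0.0016]
ee_rot: [[-0.957, -0.289, -0.0], [-0.289, 0.957, -0.008], [0.002, -0.007, -1.0]]
wrist_force: [0.3, 0.3, -0.4]
grip_width: 0.0253
```

Request:
{"method": "arm_command", "body": {
  "motion": [
    [[0,0,-1,0,3],[0,0,-1,0,3],[0,0,-1,0,3],[0,0,-1,0,3],[0,0,-1,0,3]]
  ]
}}

```text
time_s: 4.87
ee_pos: [0.452, 0.1291, 0.0012]
ee_rot: [[-0.957, -0.289, 0.001], [-0.289, 0.957, -0.008], [0.001, -0.008, -1.0]]
wrist_force: [0.2, 0.2, -0.1]
grip_width: 0.0049
```

Request:
{"method": "arm_command", "body": {
  "motion": [
    [[0,0,0,0,3],[0,0,0,0,3],[0,0,0,0,3]]
  ]
}}

```text
time_s: 5.12
ee_pos: [0.4522, 0.1291, 0.0014]
ee_rot: [[-0.957, -0.289, 0.002], [-0.289, 0.957, -0.008], [0.0, -0.008, -1.0]]
wrist_force: [-0.2, -0.1, 0.1]
grip_width: 0.0033
```

Request:
{"method": "arm_command", "body": {
  "motion": [
    [[0,0,3,0,3],[0,0,15,0,3],[0,0,40,0,3],[0,0,60,0,3],[0,0,70,0,3]]
  ]
}}

```text
time_s: 5.53
ee_pos: [0.4531, 0.1292, 0.0734]
ee_rot: [[-0.957, -0.289, 0.005], [-0.289, 0.957, -0.008], [-0.002, -0.009, -1.0]]
wrist_force: [0.3, 0.3, -0.3]
grip_width: 0.003
```

```bash
python3 -c "
from h import *
look('w4'); P=robot.camera_params('wrist'); print(P['T'].round(3)); print(px(robot.get_obs()['ee_pos'],P))
a=cv2.imread('pics/w4.png'); im,d,P=grab('side'); b=cv2.resize(im[80:280,80:350,::-1],(512,384)); cv2.imwrite('pics/c4.png',np.hstack([a[:,100:450],b]))"
```

```text
tcp [453.9 129.3  74.4] yaw 106.8 t 5.5833 w 0.002912784037015276 F [0.2 0.3 1.2]
[56.  2.] 159 c [350.  -65.4] size [ 3. 20.] ang 26.4 pca 115.1 z [0.01  0.018]
[201.  20.] 3087 c [336.   50.6] size [34. 63.] ang 19.4 pca 106.4 z [0.031 0.032]
[70. 68.] 2035 c [392.2 -30.6] size [20. 21.] ang 5.2 pca 9.5 z [0.054 0.062]
[118. 144.] 1435 c [437.6  10.5] size [21. 20.] ang 0.8 pca 32.2 z [0.056 0.062]
[257. 180.] 1366 c [451.8 129.4] size [118.  14.] ang 16.5 pca 16.8 z [0.013 0.014]
[423. 172.] 3494 c [391.7 268.1] size [44. 62.] ang 82.6 pca -7.8 z [0.017 0.019]
[ 65. 256.] 636 c [582.  -30.9] size [20. 70.] ang 0.1 pca 88.8 z [0.012 0.023]
[ 95. 304.] 2581 c [636.7   2.1] size [55. 95.] ang 17.7 pca 116.5 z [0.005 0.006]
[257. 306.] 439 c [575.7 166.2] size [36. 30.] ang 16.9 pca 10.9 z [0.006 0.024]
[451. 296.] 268 c [494.6 342.6] size [24.  6.] ang 17.5 pca -162.5 z [0.029 0.037]
[[-0.29   0.911  0.294  0.374]
 [ 0.957  0.279  0.08   0.107]
 [-0.009  0.305 -0.952  0.261]
 [ 0.     0.     0.     1.   ]]
[256 220]
```

View pics/c4.png

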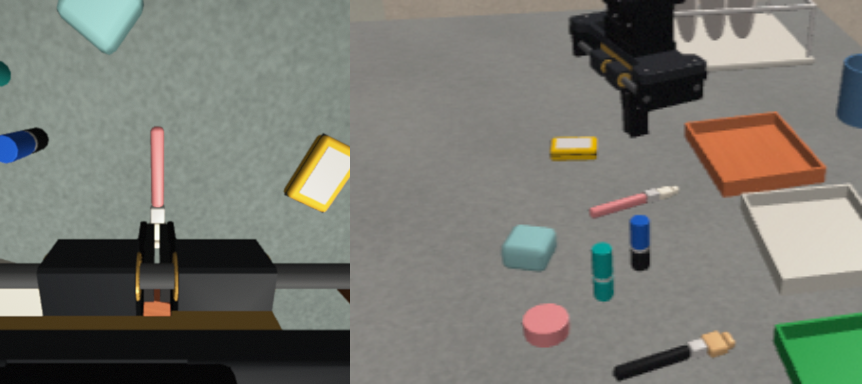

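```bash
python3 -c "
from h import *
o=robot.get_obs();P=robot.camera_params('side');print(o['ee_pos'],px(o['ee_pos'],P), px(np.array([.4518,.1294,.006]),P),px(np.array([.4372,.0105,.06]),P))
im,d,P=grab('top','top2');W=world(d,P);im2,d2,P2=grab('side');W2=world(d2,P2)
for n,w,(x,y) in (('side tip',W2,(230,149)),):
  print(n,w[y-6:y+1,x-2:x+3].reshape(-1,3).round(3)[::4])
print(px(o['ee_pos'],robot.camera_params('top')))
cv2.imwrite('pics/top2c.png',cv2.resize(im[180:300,130:330,::-1],(800,480)))
"
```

```text
[0.4535735  0.1292397  0.07321579] [230 158] [230 184] [232 193]
side tip [[0.448 0.117 0.118]
 [0.457 0.118 0.116]
 [0.455 0.123 0.112]
 [0.452 0.119 0.112]
 [0.45  0.118 0.11 ]
 [0.448 0.117 0.108]
 [0.457 0.12  0.106]
 [0.454 0.119 0.104]
 [0.452 0.121 0.101]]
[225 216]
```

View pics/top2c.png

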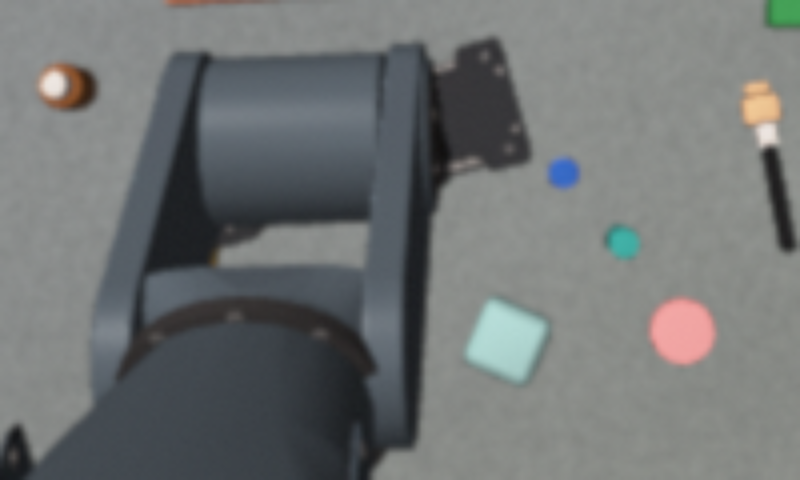

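```bash
python3 -c "
from h import *
im,d,P=grab('side');W=world(d,P)
for y in range(140,162):
  print(y,W[y,224:240:3].round(3).tolist() if y%2==0 else '',im[y,230])
im,d,P=grab('wrist');W=world(d,P)
for y in range(205,250,5): print(y,W[y,[245,250,257,264,268]].round(3).tolist())
"
```

```text
140 [[0.441, 0.131, 0.119], [0.445, 0.113, 0.127], [0.452, 0.118, 0.124], [0.459, 0.116, 0.124], [0.509, 0.361, -0.001], [0.517, 0.357, 0.001]] [13 10 12]
141  [15 17 15]
142 [[0.441, 0.131, 0.114], [0.445, 0.115, 0.121], [0.452, 0.119, 0.119], [0.459, 0.118, 0.119], [0.507, 0.35, -0.001], [0.515, 0.348, -0.001]] [11 10 11]
143  [ 9 13 13]
144 [[0.441, 0.131, 0.109], [0.445, 0.115, 0.117], [0.453, 0.12, 0.113], [0.459, 0.12, 0.113], [0.504, 0.333, 0.001], [0.513, 0.335, -0.001]] [11 11 13]
145  [13 15 16]
146 [[0.441, 0.133, 0.103], [0.445, 0.116, 0.111], [0.453, 0.121, 0.108], [0.459, 0.12, 0.108], [0.502, 0.324, -0.0], [0.511, 0.323, -0.001]] [14 13 16]
147  [10 13 13]
148 [[0.441, 0.131, 0.1], [0.445, 0.117, 0.106], [0.452, 0.117, 0.106], [0.459, 0.12, 0.103], [0.5, 0.312, 0.0], [0.508, 0.31, 0.0]] [15 11 15]
149  [16 16 19]
150 [[0.466, 0.308, -0.001], [0.445, 0.116, 0.102], [0.452, 0.118, 0.1], [0.459, 0.12, 0.099], [0.498, 0.3, 0.0], [0.507, 0.305, -0.003]] [17 17 17]
151  [15 12 13]
152 [[0.465, 0.297, -0.001], [0.445, 0.115, 0.098], [0.48, 0.294, -0.001], [0.488, 0.293, -0.00
[... 1144 characters left out ...]
0.127, 0.002], [0.478, 0.131, 0.013], [0.476, 0.137, 0.014], [0.475, 0.144, 0.011], [0.478, 0.149, 0.001]]
225 [[0.443, 0.12, 0.103], [0.444, 0.123, 0.099], [0.481, 0.138, 0.014], [0.442, 0.132, 0.099], [0.44, 0.133, 0.102]]
230 [[0.444, 0.121, 0.108], [0.445, 0.124, 0.106], [0.487, 0.14, 0.011], [0.442, 0.131, 0.106], [0.44, 0.133, 0.109]]
235 [[0.443, 0.121, 0.116], [0.444, 0.124, 0.112], [0.492, 0.142, 0.011], [0.443, 0.132, 0.111], [0.44, 0.133, 0.116]]
240 [[0.444, 0.121, 0.121], [0.444, 0.124, 0.119], [0.497, 0.143, 0.011], [0.442, 0.131, 0.119], [0.441, 0.133, 0.119]]
245 [[0.445, 0.121, 0.125], [0.445, 0.124, 0.123], [0.503, 0.145, 0.01], [0.442, 0.131, 0.124], [0.441, 0.133, 0.124]]
```

Depth from both cameras puts the fingertips about 24 mm above the reported TCP, which explains the empty grasps. I'll descend further, open, and check the gap to the counter in the camera and the force reading.

Request:
{"method": "arm_command", "body": {
  "motion": [
    [[-2,0,-25,0,30],[-2,0,-50,0,30],[-2,0,-65,0,30],[-2,0,-72,0,30],[-2,0,-72,0,30]]
  ]
}}

```text
time_s: 6.25
ee_pos: [0.4477, 0.1289, -0.0034]
ee_rot: [[-0.957, -0.289, -0.005], [-0.289, 0.957, -0.008], [0.007, -0.006, -1.0]]
wrist_force: [-0.0, -0.7, -0.4]
grip_width: 0.0265
```

Request:
{"method": "arm_command", "body": {
  "motion": [
    [[0,0,-3,0,30],[0,0,-6,0,30],[0,0,-9,0,30],[0,0,-12,0,30],[0,0,-12,0,30]]
  ]
}}

```text
time_s: 6.67
ee_pos: [0.4479, 0.1289, -0.0154]
ee_rot: [[-0.957, -0.289, -0.005], [-0.289, 0.957, -0.008], [0.007, -0.006, -1.0]]
wrist_force: [-0.4, 0.6, -0.7]
grip_width: 0.0302
```

```bash
cat >> h.py <<'E'
def tips():
    im,d,P=grab('side');W=world(d,P);e=robot.get_obs()['ee_pos']
    m=(np.linalg.norm(W[...,:2]-e[:2],axis=2)<.04)&(W[...,2]>.003)&(W[...,2]<.15+e[2])&(im.max(2)<45)
    print('ee z',e[2].round(4),'lowest dark pts',np.sort(W[m][:,2])[:8].round(3)); return im
E
python3 -c "
from h import *
im=tips(); cv2.imwrite('pics/s5.png',cv2.resize(im[110:230,160:320,::-1],(640,480)))"
```

```text
ee z -0.0153 lowest dark pts [0.008 0.009 0.009 0.009 0.01  0.01  0.01  0.01 ]
```

View pics/s5.png

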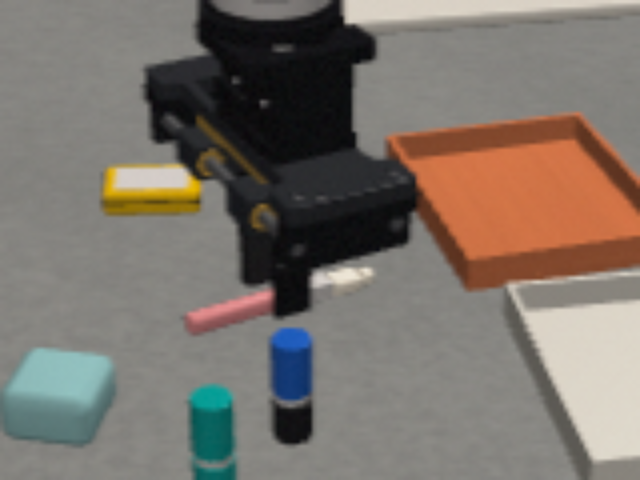

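The side view shows the fingers straddling the pink handle at about (290,290), with tips around 8 mm up. So tip z ≈ reported z + 24 mm. I'll go 6 mm lower and grip.

Request:
{"method": "arm_command", "body": {
  "motion": [
    [[2,0,-3,0,30],[4,0,-6,0,30],[4,0,-6,0,5],[4,0,-6,0,5],[4,0,-6,0,5]]
  ],
  "squeeze": 15
}}

```text
time_s: 7.13
ee_pos: [0.4518, 0.1289, -0.0213]
ee_rot: [[-0.957, -0.289, -0.005], [-0.289, 0.957, -0.008], [0.007, -0.006, -1.0]]
wrist_force: [-1.0, -0.0, -0.1]
grip_width: 0.0178
```

Request:
{"method": "arm_command", "body": {
  "motion": [
    [[0,0,0,0,3],[0,0,0,0,3],[0,0,0,0,3],[0,0,0,0,3],[0,0,0,0,3]]
  ]
}}

```text
time_s: 7.55
ee_pos: [0.4518, 0.1289, -0.0213]
ee_rot: [[-0.957, -0.289, -0.005], [-0.289, 0.957, -0.008], [0.007, -0.006, -1.0]]
wrist_force: [-0.3, -1.3, 0.1]
grip_width: 0.0119
```

Request:
{"method": "arm_command", "body": {
  "motion": [
    [[0,0,3,0,3],[0,0,15,0,3],[0,0,40,0,3],[0,0,60,0,3],[0,0,70,0,3]]
  ]
}}

```text
time_s: 7.97
ee_pos: [0.4526, 0.129, 0.0507]
ee_rot: [[-0.957, -0.289, -0.002], [-0.289, 0.957, -0.008], [0.004, -0.007, -1.0]]
wrist_force: [0.6, -0.3, -0.8]
grip_width: 0.0119
```

Gripped at 11.9 mm. Carrying it to the white tray and turning −107°.

Request:
{"method": "arm_command", "body": {
  "motion": [
    [[20,-8,0,-7,3],[40,-16,0,-14,3],[60,-24,0,-21,3],[80,-32,0,-28,3],[100,-40,0,-35,3]]
  ]
}}

```text
time_s: 8.38
ee_pos: [0.5532, 0.0887, 0.0511]
ee_rot: [[-0.948, 0.318, -0.006], [0.318, 0.948, -0.005], [0.004, -0.007, -1.0]]
wrist_force: [-0.4, 0.3, -0.5]
grip_width: 0.0121
```

Request:
{"method": "arm_command", "body": {
  "motion": [
    [[20,-8,0,-7,3],[40,-16,0,-14,3],[60,-24,0,-21,3],[80,-32,0,-28,3],[90,-40,0,-35,3]]
  ]
}}

```text
time_s: 8.8
ee_pos: [0.646, 0.0479, 0.0514]
ee_rot: [[-0.589, 0.808, -0.005], [0.808, 0.589, -0.001], [0.002, -0.005, -1.0]]
wrist_force: [0.9, -0.4, 0.2]
grip_width: 0.012
```

Request:
{"method": "arm_command", "body": {
  "motion": [
    [[10,-8,0,-7,3],[20,-16,0,-14,3],[25,-24,0,-21,3],[25,-32,0,-28,3],[25,-40,0,-35,3]]
  ]
}}

```text
time_s: 9.22
ee_pos: [0.6709, 0.0076, 0.0513]
ee_rot: [[-0.013, 1.0, -0.005], [1.0, 0.013, 0.002], [0.002, -0.005, -1.0]]
wrist_force: [0.1, 0.4, 0.1]
grip_width: 0.0121
```

```bash
python3 -c "
from h import *
look('w6',mina=150)
im,d,P=grab('top');segs(world(d,P)[110:200,160:400],d[110:200,160:400])"
```

```text
tcp [670.9   5.9  51.3] yaw 0.5 t 9.2667 w 0.011707953304463191 F [-0.5 -0.7 -0.2]
[196.  24.] 9788 c [631.  146.6] size [141.  36.] ang 4.1 pca 2.0 z [0.006 0.024]
[451. 147.] 15312 c [834.   30.6] size [102. 170.] ang 15.0 pca -71.9 z [0.01  0.011]
[219. 162.] 22591 c [645.1  30.9] size [127. 141.] ang 88.6 pca 9.6 z [0.006 0.024]
[ 76. 321.] 525 c [ 490.1 -122.8] size [19. 31.] ang 85.0 pca -13.3 z [0.01  0.012]
[37. 43.] 1838 c [629.3 212.9] size [152. 171.] ang 4.6 pca -63.7 z [0.006 0.023]
[193.  51.] 2056 c [ 613.5 -219.2] size [148. 175.] ang 0.5 pca -92.9 z [0.006 0.024]
```

View pics/w6.png

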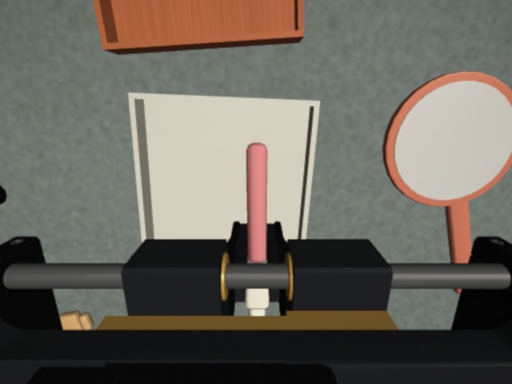

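The brush hangs lengthwise over the white tray, tray corners at about (132,95) and (318,103). Tray centre ≈ (645,11), yaw ≈ −1.4°. Lowering gently.

Request:
{"method": "arm_command", "body": {
  "motion": [
    [[0,3,-20,-2,3],[0,3,-40,-2,3],[0,3,-55,-2,3],[0,3,-60,-2,3],[0,3,-63,-2,3]]
  ]
}}

```text
time_s: 9.73
ee_pos: [0.6696, 0.0104, -0.0128]
ee_rot: [[0.014, 1.0, -0.008], [1.0, -0.014, 0.003], [0.003, -0.008, -1.0]]
wrist_force: [0.8, 0.2, -0.1]
grip_width: 0.0119
```

Request:
{"method": "arm_command", "body": {
  "motion": [
    [[0,0,-2,0,3],[0,0,-3,0,3],[0,0,-4,0,3],[0,0,-5,0,3],[0,0,-5,0,3]]
  ]
}}

```text
time_s: 10.15
ee_pos: [0.6703, 0.0104, -0.0172]
ee_rot: [[0.014, 1.0, -0.006], [1.0, -0.014, 0.003], [0.002, -0.006, -1.0]]
wrist_force: [-0.2, -0.3, 0.6]
grip_width: 0.0116
```

Request:
{"method": "arm_command", "body": {
  "motion": [
    [[0,0,-0.5,0,3],[0,0,-0.5,0,14],[0,0,-0.5,0,18],[0,0,-0.5,0,26],[0,0,-0.5,0,30]]
  ]
}}

```text
time_s: 10.57
ee_pos: [0.6703, 0.0103, -0.0176]
ee_rot: [[0.014, 1.0, -0.006], [1.0, -0.014, 0.003], [0.002, -0.006, -1.0]]
wrist_force: [1.3, -0.3, 0.7]
grip_width: 0.0242
```

Request:
{"method": "arm_command", "body": {
  "motion": [
    [[0,0,2,0,30],[0,0,20,0,30],[0,0,50,0,30],[0,0,80,0,30],[0,0,100,0,30]]
  ]
}}

```text
time_s: 10.98
ee_pos: [0.6715, 0.0102, 0.0851]
ee_rot: [[0.014, 1.0, -0.003], [1.0, -0.014, 0.002], [0.002, -0.003, -1.0]]
wrist_force: [0.9, -0.2, 0.8]
grip_width: 0.0298
```

```bash
python3 -c "
from h import *
look('w7',lo=.008,mina=150)"
```

```text
tcp [674.1   9.9  89.1] yaw -0.8 t 11.0333 w 0.029703876183159634 F [ 0.5 -0.9  2.4]
[190.  43.] 2518 c [630.6 153. ] size [141.  50.] ang 3.5 pca -1.2 z [0.023 0.024]
[428. 142.] 12162 c [829.3  22. ] size [187. 109.] ang 87.9 pca -72.8 z [0.01  0.011]
[214. 151.] 2998 c [644.8  25.8] size [137. 141.] ang 88.6 pca 7.6 z [0.023 0.024]
[256. 187.] 1558 c [672.   11.6] size [120.  14.] ang 88.9 pca -90.8 z [0.016 0.018]
[ 14. 197.] 682 c [443.4  11.3] size [12. 21.] ang 16.8 pca -73.7 z [0.025 0.041]
[256. 261.] 161 c [671.2 -67.3] size [ 2. 52.] ang 89.0 pca -1.5 z [0.011 0.014]
[ 80. 311.] 506 c [ 466.9 -128.7] size [45. 26.] ang 2.9 pca -166.1 z [0.012 0.014]
[241. 312.] 322 c [ 652.5 -132.4] size [59.  3.] ang 0.2 pca -0.3 z [0.013 0.017]
```

The slim brush lies flat in the tray (top at 16 mm, along y). Next, the wide brush.

Request:
{"method": "arm_command", "body": {
  "motion": [
    [[-24,-15,0,-7,30],[-48,-30,0,-14,30],[-72,-45,0,-21,30],[-96,-60,0,-28,30],[-120,-75,0,-35,30]]
  ]
}}

```text
time_s: 11.45
ee_pos: [0.5529, -0.0655, 0.0893]
ee_rot: [[0.59, 0.808, 0.004], [0.808, -0.59, -0.002], [0.001, 0.004, -1.0]]
wrist_force: [0.7, -0.2, 0.2]
grip_width: 0.0298
```

Request:
{"method": "arm_command", "body": {
  "motion": [
    [[-24,-15,0,-7,30],[-48,-30,0,-14,30],[-72,-45,0,-21,30],[-96,-60,0,-28,30],[-108,-72,0,-35,30]]
  ]
}}

```text
time_s: 11.87
ee_pos: [0.4415, -0.1374, 0.0893]
ee_rot: [[0.948, 0.317, -0.001], [0.317, -0.948, -0.002], [-0.001, 0.002, -1.0]]
wrist_force: [-1.1, 0.1, -0.0]
grip_width: 0.0298
```

Request:
{"method": "arm_command", "body": {
  "motion": [
    [[0,0,-10,-7,30],[0,0,-20,-7,30],[0,0,-25,-7,30]]
  ]
}}

```text
time_s: 12.12
ee_pos: [0.441, -0.1376, 0.0638]
ee_rot: [[0.98, 0.198, -0.001], [0.198, -0.98, -0.002], [-0.002, 0.002, -1.0]]
wrist_force: [-0.7, 0.7, -0.2]
grip_width: 0.0298
```

```bash
python3 -c "
from h import *
look('w8',mina=150)"
```

```text
tcp [ 440.9 -137.3   63.2] yaw -78.5 t 12.1667 w 0.02989292273844517 F [ 0.2  0.3 -0.7]
[175.   7.] 1035 c [573.4 -37.6] size [15. 67.] ang 11.5 pca -85.4 z [0.018 0.024]
[400.  52.] 22606 c [ 587.5 -214.6] size [166.  91.] ang 89.9 pca -83.2 z [0.006 0.023]
[256. 178.] 2121 c [ 445.3 -135.9] size [119.  25.] ang 10.6 pca -168.4 z [0.012 0.014]
[ 72. 179.] 1782 c [438.    9.2] size [20. 21.] ang 61.2 pca -148.3 z [0.051 0.062]
[496. 187.] 1480 c [ 494.7 -343.6] size [46. 23.] ang 8.8 pca -175.6 z [0.015 0.035]
[124. 232.] 959 c [394.8 -31.8] size [17. 20.] ang 2.8 pca -95.4 z [0.037 0.062]
[ 56. 256.] 363 c [345.5  38.9] size [36.  5.] ang 67.9 pca -111.9 z [0.013 0.022]
[ 62. 296.] 283 c [310.6  24.8] size [30. 12.] ang 2.5 pca 171.1 z [0.029 0.032]
```

Wide brush at (445,−136), jaws square to it. Descend and grip.

Request:
{"method": "arm_command", "body": {
  "motion": [
    [[4,1,-25,0,30],[4,1,-50,0,30],[4,1,-70,0,30],[4,1,-78,0,30],[4,1,-84,0,30]]
  ]
}}

```text
time_s: 12.58
ee_pos: [0.4447, -0.1359, -0.0217]
ee_rot: [[0.98, 0.2, -0.004], [0.2, -0.98, -0.001], [-0.004, -0.0, -1.0]]
wrist_force: [-0.3, 0.3, 0.0]
grip_width: 0.0302
```

Request:
{"method": "arm_command", "body": {
  "motion": [
    [[0,0,-0.5,0,3],[0,0,-0.5,0,3],[0,0,-0.5,0,3],[0,0,-0.5,0,3],[0,0,-0.5,0,3]]
  ]
}}

```text
time_s: 13.0
ee_pos: [0.4454, -0.1362, -0.0213]
ee_rot: [[0.98, 0.2, -0.002], [0.2, -0.98, -0.002], [-0.002, 0.001, -1.0]]
wrist_force: [0.6, -0.3, 3.1]
grip_width: 0.0117
```

Request:
{"method": "arm_command", "body": {
  "motion": [
    [[0,0,0,0,3],[0,0,0,0,3],[0,0,0,0,3],[0,0,0,0,3]]
  ]
}}

```text
time_s: 13.33
ee_pos: [0.4454, -0.1363, -0.0212]
ee_rot: [[0.98, 0.2, -0.002], [0.2, -0.98, -0.002], [-0.002, 0.001, -1.0]]
wrist_force: [1.0, -0.1, -0.3]
grip_width: 0.0118
```

Request:
{"method": "arm_command", "body": {
  "motion": [
    [[0,0,3,0,3],[0,0,15,0,3],[0,0,40,0,3],[0,0,70,0,3],[0,0,90,0,3]]
  ]
}}

```text
time_s: 13.75
ee_pos: [0.4455, -0.1363, 0.0705]
ee_rot: [[0.98, 0.2, -0.001], [0.2, -0.98, -0.002], [-0.002, 0.002, -1.0]]
wrist_force: [0.2, 0.1, -0.3]
grip_width: 0.0117
```

Request:
{"method": "arm_command", "body": {
  "motion": [
    [[20,15,0,7,3],[40,30,0,14,3],[60,45,0,21,3],[80,60,0,28,3],[90,75,0,35,3]]
  ]
}}

```text
time_s: 14.17
ee_pos: [0.5383, -0.0609, 0.0711]
ee_rot: [[0.683, 0.73, 0.004], [0.73, -0.683, -0.003], [0.0, 0.005, -1.0]]
wrist_force: [1.1, -0.4, -1.1]
grip_width: 0.0116
```

Request:
{"method": "arm_command", "body": {
  "motion": [
    [[20,15,0,7,3],[40,30,0,14,3],[60,45,0,21,3],[80,60,0,28,3],[85,72,0,35,3]]
  ]
}}

```text
time_s: 14.58
ee_pos: [0.6269, 0.012, 0.0715]
ee_rot: [[0.134, 0.991, 0.009], [0.991, -0.134, -0.001], [0.0, 0.009, -1.0]]
wrist_force: [0.2, 0.4, -1.2]
grip_width: 0.0118
```

Request:
{"method": "arm_command", "body": {
  "motion": [
    [[0,0,-20,7,3],[0,0,-30,7,3],[0,0,-30,7,3]]
  ]
}}

```text
time_s: 14.83
ee_pos: [0.6241, 0.0126, 0.0388]
ee_rot: [[0.015, 1.0, 0.003], [1.0, -0.015, 0.001], [0.001, 0.003, -1.0]]
wrist_force: [-0.9, -0.5, 0.1]
grip_width: 0.0118
```

```bash
python3 -c "
from h import *
look('w9',lo=.008,mina=150)"
```

```text
tcp [624.6  12.2  39.8] yaw -0.9 t 14.8833 w 0.01170698515180626 F [-0.4 -0.6 -0.5]
[260.  38.] 3368 c [631.2 147. ] size [141.  38.] ang 3.5 pca 1.8 z [0.023 0.024]
[485. 149.] 6386 c [800.4  53.5] size [ 48. 108.] ang 14.1 pca -76.9 z [0.01  0.011]
[294. 153.] 4224 c [645.3  38.8] size [111. 141.] ang 88.6 pca -3.9 z [0.023 0.024]
[315. 187.] 1686 c [671.8  27.9] size [87. 14.] ang 89.3 pca -90.7 z [0.017 0.018]
[256. 198.] 3611 c [625.4  35.6] size [72. 30.] ang 88.6 pca -90.7 z [0.072 0.074]
[ 20. 220.] 1201 c [442.3  11.6] size [13. 21.] ang 23.0 pca 113.6 z [0.028 0.048]
[256. 301.] 583 c [625.3 -44.6] size [52. 37.] ang 86.6 pca 89.3 z [0.072 0.074]
```

View pics/w9.png

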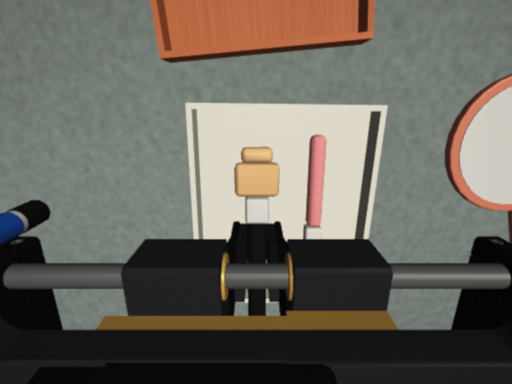

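The wide brush at column 257 runs parallel to the slim one at 316. Lowering it.

Request:
{"method": "arm_command", "body": {
  "motion": [
    [[-2,-1,-20,0,3],[-2,-1,-38,0,3],[-2,-1,-46,0,3],[-2,-1,-50,0,3],[-2,-1,-52,0,3]]
  ]
}}

```text
time_s: 15.3
ee_pos: [0.6225, 0.0107, -0.0123]
ee_rot: [[0.017, 1.0, 0.004], [1.0, -0.017, 0.001], [0.001, 0.004, -1.0]]
wrist_force: [-0.0, 0.3, -0.1]
grip_width: 0.0116
```

Request:
{"method": "arm_command", "body": {
  "motion": [
    [[0,0,-2,0,3],[0,0,-3,0,3],[0,0,-4,0,3],[0,0,-4.5,0,3],[0,0,-4.5,0,3]]
  ]
}}

```text
time_s: 15.72
ee_pos: [0.6228, 0.0108, -0.0164]
ee_rot: [[0.017, 1.0, 0.004], [1.0, -0.017, 0.001], [0.001, 0.004, -1.0]]
wrist_force: [-0.4, 0.1, 0.9]
grip_width: 0.0118
```

Request:
{"method": "arm_command", "body": {
  "motion": [
    [[0,0,-0.8,0,3],[0,0,-0.8,0,14],[0,0,-0.8,0,18],[0,0,-0.8,0,26],[0,0,-0.8,0,30]]
  ]
}}

```text
time_s: 16.13
ee_pos: [0.6228, 0.0108, -0.0172]
ee_rot: [[0.017, 1.0, 0.005], [1.0, -0.017, 0.001], [0.001, 0.005, -1.0]]
wrist_force: [-0.1, -0.1, 0.3]
grip_width: 0.0242
```

Request:
{"method": "arm_command", "body": {
  "motion": [
    [[0,0,2,0,30],[0,0,20,0,30],[0,0,50,0,30],[0,0,80,0,30],[0,0,105,0,30]]
  ]
}}

```text
time_s: 16.55
ee_pos: [0.6231, 0.0107, 0.0896]
ee_rot: [[0.017, 1.0, 0.005], [1.0, -0.017, 0.001], [0.001, 0.005, -1.0]]
wrist_force: [1.4, -0.2, -0.2]
grip_width: 0.0298
```

```bash
python3 -c "
from h import *
look('w10',lo=.008,mina=150)"
```

```text
tcp [626.6  10.3  94.7] yaw -1.0 t 16.6 w 0.03026723186963661 F [ 1.6 -0.1  1.8]
[261.  42.] 2351 c [630.9 153.7] size [141.  50.] ang 3.8 pca 1.8 z [0.023 0.025]
[468. 139.] 10005 c [828.2  30.4] size [ 90. 167.] ang 14.3 pca -71.4 z [0.01  0.011]
[286. 154.] 3021 c [645.1  24.4] size [140. 141.] ang 88.5 pca -3.3 z [0.023 0.024]
[305. 183.] 1495 c [670.8  12. ] size [ 16. 118.] ang 0.6 pca -90.0 z [0.016 0.018]
[256. 177.] 1807 c [623.9  10.7] size [118.  26.] ang 89.6 pca -91.0 z [0.016 0.018]
[ 44. 210.] 1862 c [418.8  -7.8] size [75. 21.] ang 41.8 pca -140.7 z [0.042 0.062]
[256. 259.] 304 c [623.2 -66.1] size [ 2. 52.] ang 88.2 pca -1.6 z [0.015 0.02 ]
[257. 311.] 736 c [ 621.9 -132.1] size [ 4. 95.] ang 89.6 pca 179.7 z [0.015 0.022]
```

Request:
{"method": "arm_command", "body": {
  "motion": [
    [[-20,-22,0,0,50],[-45,-48,0,0,50],[-70,-75,0,0,50],[-95,-101,0,0,50],[-116,-125,0,0,50]]
  ]
}}

```text
time_s: 17.02
ee_pos: [0.5087, -0.1154, 0.0949]
ee_rot: [[0.017, 1.0, 0.014], [1.0, -0.017, -0.001], [-0.0, 0.014, -1.0]]
wrist_force: [-0.3, 0.3, -0.7]
grip_width: 0.049
```

Request:
{"method": "arm_command", "body": {
  "motion": [
    [[-20,-22,0,0,50],[-45,-48,0,0,50],[-70,-75,0,0,50],[-95,-101,0,0,50],[-116,-126,0,0,50]]
  ]
}}

```text
time_s: 17.43
ee_pos: [0.391, -0.2422, 0.0951]
ee_rot: [[0.017, 1.0, 0.014], [1.0, -0.017, -0.001], [-0.0, 0.014, -1.0]]
wrist_force: [0.2, -0.3, -0.7]
grip_width: 0.0499
```

```bash
python3 -c "
from h import *
look('w11',mina=150)"
```

```text
tcp [ 389.  -246.6   95. ] yaw -1.1 t 17.4833 w 0.05012033414418961 F [-2.  -1.9 -0.2]
[180.  11.] 1169 c [332.1 -87. ] size [43. 19.] ang 4.6 pca 0.8 z [0.019 0.021]
[458. 155.] 18190 c [ 606.  -214.5] size [166. 130.] ang 90.0 pca -76.7 z [0.006 0.023]
[255. 196.] 784 c [ 391.8 -240.5] size [20. 20.] ang 28.8 pca -100.1 z [0.06  0.062]
```

Both brushes are flat, parallel and inside. Next, the red lipstick at (392,−240.5).

Request:
{"method": "arm_command", "body": {
  "motion": [
    [[3,6,-10,0,50],[3,6,-20,0,50],[3,6,-25,0,50],[3,6,-25,0,50]]
  ]
}}

```text
time_s: 17.82
ee_pos: [0.3915, -0.2401, 0.0693]
ee_rot: [[0.02, 1.0, 0.011], [1.0, -0.02, -0.002], [-0.002, 0.011, -1.0]]
wrist_force: [0.3, 0.4, 0.9]
grip_width: 0.0503
```

```bash
python3 -c "
from h import *
look('w12',mina=150)"
```

```text
tcp [ 391.9 -240.2   69.7] yaw -1.1 t 17.8667 w 0.05030154852040466 F [-0.5  0.2 -0.4]
[172.   9.] 955 c [332.2 -89.8] size [39. 13.] ang 3.9 pca 1.9 z [0.019 0.021]
[465. 158.] 16445 c [ 594.6 -214.2] size [165. 107.] ang 89.8 pca -78.9 z [0.006 0.023]
[255. 208.] 1016 c [ 391.9 -240.6] size [20. 20.] ang 3.0 pca -101.5 z [0.06  0.062]
```

View pics/w12.png

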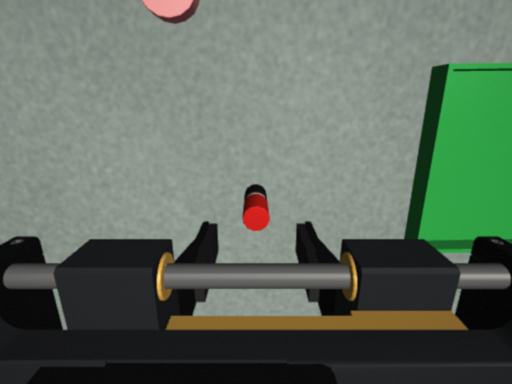

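The red lipstick is centred between the fingers at (255,208).

Request:
{"method": "arm_command", "body": {
  "motion": [
    [[0,0,-20,0,50],[0,0,-40,0,50],[0,0,-60,0,50],[0,0,-75,0,50],[0,0,-79,0,50]]
  ]
}}

```text
time_s: 18.28
ee_pos: [0.3917, -0.2394, -0.0107]
ee_rot: [[0.018, 1.0, 0.01], [1.0, -0.018, -0.001], [-0.001, 0.01, -1.0]]
wrist_force: [-0.1, -0.4, 1.2]
grip_width: 0.0499
```

Request:
{"method": "arm_command", "body": {
  "motion": [
    [[0,0,0,0,30],[0,0,0,0,15],[0,0,0,0,15],[0,0,0,0,15],[0,0,0,0,15]]
  ]
}}

```text
time_s: 18.7
ee_pos: [0.3922, -0.2399, -0.0099]
ee_rot: [[0.018, 1.0, 0.012], [1.0, -0.018, -0.002], [-0.002, 0.012, -1.0]]
wrist_force: [0.5, 0.6, 0.8]
grip_width: 0.0244
```

Request:
{"method": "arm_command", "body": {
  "motion": [
    [[0,0,0,0,15],[0,0,0,0,15],[0,0,0,0,15],[0,0,0,0,15],[0,0,0,0,15]]
  ]
}}

```text
time_s: 19.12
ee_pos: [0.3923, -0.24, -0.0097]
ee_rot: [[0.018, 1.0, 0.012], [1.0, -0.018, -0.002], [-0.002, 0.012, -1.0]]
wrist_force: [-0.0, 0.1, 2.5]
grip_width: 0.0207
```

Request:
{"method": "arm_command", "body": {
  "motion": [
    [[0,0,3,0,15],[0,0,15,0,15],[0,0,40,0,15],[0,0,70,0,15],[0,0,100,0,15]]
  ]
}}

```text
time_s: 19.53
ee_pos: [0.3915, -0.2393, 0.091]
ee_rot: [[0.018, 1.0, 0.01], [1.0, -0.018, -0.001], [-0.0, 0.01, -1.0]]
wrist_force: [0.9, -0.4, -0.5]
grip_width: 0.0202
```

Request:
{"method": "arm_command", "body": {
  "motion": [
    [[15,30,0,0,15],[31,64,0,0,15],[47,97,0,0,15],[63,129,0,0,15],[78,160,0,0,15]]
  ]
}}

```text
time_s: 19.95
ee_pos: [0.4698, -0.0776, 0.0912]
ee_rot: [[0.019, 1.0, 0.01], [1.0, -0.019, -0.0], [-0.0, 0.01, -1.0]]
wrist_force: [-0.1, 0.6, 0.8]
grip_width: 0.0204
```

Request:
{"method": "arm_command", "body": {
  "motion": [
    [[15,31,0,1,15],[31,64,0,2,15],[47,97,0,3,15],[63,129,0,4,15],[78,160,0,5,15]]
  ]
}}

```text
time_s: 20.37
ee_pos: [0.548, 0.0844, 0.0912]
ee_rot: [[-0.07, 0.998, 0.01], [0.998, 0.07, 0.0], [-0.0, 0.01, -1.0]]
wrist_force: [1.0, -0.2, 0.4]
grip_width: 0.0208
```

Request:
{"method": "arm_command", "body": {
  "motion": [
    [[15,31,0,0,15],[31,64,0,0,15],[47,97,0,0,15],[63,129,0,0,15],[78,155,0,0,15]]
  ]
}}

```text
time_s: 20.78
ee_pos: [0.6259, 0.2421, 0.091]
ee_rot: [[-0.071, 0.997, 0.009], [0.997, 0.071, 0.001], [0.0, 0.009, -1.0]]
wrist_force: [1.5, -1.0, -1.1]
grip_width: 0.0204
```

Request:
{"method": "arm_command", "body": {
  "motion": [
    [[0,0,-10,0,15],[0,0,-20,0,15],[0,0,-30,0,15],[0,0,-30,0,15]]
  ]
}}

```text
time_s: 21.12
ee_pos: [0.6224, 0.2402, 0.0575]
ee_rot: [[-0.07, 0.998, 0.001], [0.998, 0.07, -0.001], [-0.001, 0.001, -1.0]]
wrist_force: [-0.2, -1.0, -0.6]
grip_width: 0.0204
```

```bash
python3 -c "
from h import *
look('w13',mina=150); im,d,P=grab('side','s13'); cv2.imwrite('pics/c13.png',np.hstack([cv2.imread('pics/w13.png')[:,:430],cv2.resize(im[60:230,150:370,::-1],(430,384))]))"
```

```text
tcp [623.3 240.2  58.7] yaw 4.0 t 21.1667 w 0.020365736567405087 F [-0.3  0.2 -0.8]
[76. 39.] 3342 c [492.6 354.5] size [32. 28.] ang 75.8 pca -102.6 z [0.041 0.056]
[488. 151.] 4335 c [804.9 300.3] size [31. 77.] ang 0.7 pca -88.8 z [0.031 0.055]
[ 13. 155.] 1339 c [415.9 265.2] size [44. 20.] ang 87.7 pca -96.1 z [0.016 0.018]
[258. 185.] 15844 c [624.3 243. ] size [141. 103.] ang 4.2 pca 4.1 z [0.006 0.024]
[257. 306.] 916 c [630.9 136. ] size [61. 14.] ang 4.2 pca -175.7 z [0.018 0.024]
[434. 326.] 240 c [819.1 112.1] size [39.  7.] ang 9.3 pca -169.0 z [0.008 0.01 ]
```

View pics/c13.png

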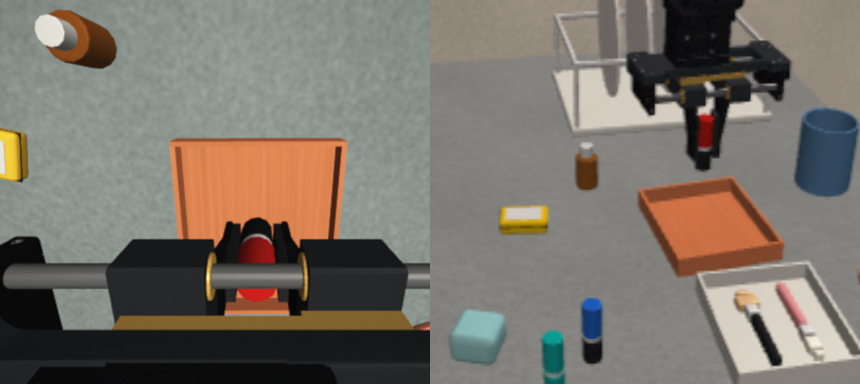

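The lipstick hangs upright over the copper tray, whose +y edge is at about 294 mm; both brushes show side by side in the white tray.

Request:
{"method": "arm_command", "body": {
  "motion": [
    [[1,2,-20,0,15],[1,2,-40,0,15],[1,2,-52,0,15],[1,2,-57,0,15],[1,2,-60,0,15]]
  ]
}}

```text
time_s: 21.63
ee_pos: [0.625, 0.2417, -0.0009]
ee_rot: [[-0.069, 0.998, 0.004], [0.998, 0.069, -0.001], [-0.001, 0.004, -1.0]]
wrist_force: [-0.1, -0.1, -0.6]
grip_width: 0.021
```

Request:
{"method": "arm_command", "body": {
  "motion": [
    [[0,0,-1,0,15],[0,0,-2,0,15],[0,0,-3,0,15],[0,0,-4,0,15],[0,0,-4,0,15]]
  ]
}}

```text
time_s: 22.05
ee_pos: [0.6253, 0.2418, -0.0044]
ee_rot: [[-0.069, 0.998, 0.005], [0.998, 0.069, -0.0], [-0.001, 0.005, -1.0]]
wrist_force: [-0.0, 0.3, -0.3]
grip_width: 0.0206
```

Request:
{"method": "arm_command", "body": {
  "motion": [
    [[0,0,-0.5,0,15],[0,0,-1,0,15],[0,0,-1.2,0,15],[0,0,-1.5,0,15],[0,0,-1.5,0,15]]
  ]
}}

```text
time_s: 22.47
ee_pos: [0.6253, 0.2419, -0.0056]
ee_rot: [[-0.069, 0.998, 0.005], [0.998, 0.069, -0.0], [-0.001, 0.005, -1.0]]
wrist_force: [0.6, -0.1, 1.8]
grip_width: 0.0206
```

Request:
{"method": "arm_command", "body": {
  "motion": [
    [[0,0,0,0,21],[0,0,0,0,24],[0,0,0,0,30],[0,0,0,0,40],[0,0,0,0,50]]
  ]
}}

```text
time_s: 22.88
ee_pos: [0.6253, 0.2418, -0.0057]
ee_rot: [[-0.069, 0.998, 0.005], [0.998, 0.069, -0.0], [-0.001, 0.005, -1.0]]
wrist_force: [-0.8, -0.5, -0.4]
grip_width: 0.0361
```

Request:
{"method": "arm_command", "body": {
  "motion": [
    [[0,0,0,0,50],[0,0,0,0,50],[0,0,0,0,50],[0,0,0,0,50],[0,0,0,0,50]]
  ]
}}

```text
time_s: 23.3
ee_pos: [0.6253, 0.2418, -0.0057]
ee_rot: [[-0.069, 0.998, 0.005], [0.998, 0.069, -0.0], [-0.001, 0.005, -1.0]]
wrist_force: [0.1, -0.4, 0.0]
grip_width: 0.0495
```

Request:
{"method": "arm_command", "body": {
  "motion": [
    [[0,0,10,0,50],[0,0,25,0,50],[0,0,50,0,50],[0,0,80,0,50],[0,0,100,0,50]]
  ]
}}

```text
time_s: 23.72
ee_pos: [0.6264, 0.2421, 0.0974]
ee_rot: [[-0.069, 0.998, 0.008], [0.998, 0.069, 0.0], [-0.0, 0.008, -1.0]]
wrist_force: [1.6, 0.1, 0.3]
grip_width: 0.0504
```

```bash
python3 -c "
from h import *
look('w14',lo=.03,mina=150)"
```

```text
tcp [629.1 242.8 101.6] yaw 3.9 t 23.7667 w 0.04997758954663461 F [0.9 0.  1.8]
[94. 50.] 1647 c [492.7 354.6] size [32. 28.] ang 80.9 pca -100.1 z [0.042 0.056]
[469. 142.] 3398 c [806.  301.8] size [78. 33.] ang 87.3 pca -95.7 z [0.055 0.073]
[505. 184.] 393 c [846.8 271.8] size [40.  7.] ang 29.2 pca -150.6 z [0.043 0.066]
[255. 202.] 667 c [626.3 240.7] size [21. 20.] ang 71.1 pca -87.6 z [0.065 0.066]
```

Red stands in the copper tray. Next, blue at (437.5,10.4), jaws at −48° to keep clear of the turquoise decoy.

Request:
{"method": "arm_command", "body": {
  "motion": [
    [[-19,-24,0,-7,50],[-38,-48,0,-14,50],[-57,-72,0,-21,50],[-76,-96,0,-28,50],[-95,-118,0,-35,50]]
  ]
}}

```text
time_s: 24.18
ee_pos: [0.5333, 0.1238, 0.1025]
ee_rot: [[0.521, 0.854, 0.015], [0.854, -0.521, -0.007], [0.001, 0.016, -1.0]]
wrist_force: [0.1, 0.1, -0.3]
grip_width: 0.0503
```

Request:
{"method": "arm_command", "body": {
  "motion": [
    [[-19,-23,0,-7,50],[-38,-46,0,-14,50],[-57,-69,0,-17,50],[-76,-92,0,-17,50],[-95,-113,0,-17,50]]
  ]
}}

```text
time_s: 24.6
ee_pos: [0.4377, 0.0097, 0.1032]
ee_rot: [[0.747, 0.664, 0.013], [0.664, -0.747, -0.012], [0.002, 0.018, -1.0]]
wrist_force: [0.2, -1.2, 0.1]
grip_width: 0.0504
```

Request:
{"method": "arm_command", "body": {
  "motion": [
    [[0,0,-10,0,50],[0,0,-20,0,50],[0,0,-28,0,50],[0,0,-28,0,50]]
  ]
}}

```text
time_s: 24.93
ee_pos: [0.4372, 0.0097, 0.0745]
ee_rot: [[0.748, 0.664, 0.012], [0.664, -0.748, -0.011], [0.001, 0.016, -1.0]]
wrist_force: [0.2, -0.3, 0.2]
grip_width: 0.05
```

```bash
python3 -c "
from h import *
look('w15',lo=.01,mina=150)"
```

```text
tcp [437.6   9.8  74.9] yaw -48.4 t 24.9833 w 0.04978645268417666 F [-0.4  0.1 -0.6]
[405.  81.] 3500 c [586.3  -8.6] size [ 84. 184.] ang 30.1 pca -70.5 z [0.022 0.024]
[417.  38.] 2257 c [622.8   2.4] size [ 18. 104.] ang 3.6 pca -88.4 z [0.017 0.018]
[487.  16.] 1002 c [670.8 -26.3] size [42. 17.] ang 87.0 pca -82.2 z [0.015 0.017]
[ 6. 25.] 360 c [411.5 246. ] size [28. 13.] ang 24.9 pca -163.7 z [0.014 0.017]
[474. 190.] 1559 c [ 571.9 -140.2] size [101.  47.] ang 32.9 pca -166.2 z [0.02  0.024]
[256. 206.] 925 c [438.   10.2] size [20. 20.] ang 26.8 pca -128.8 z [0.06  0.062]
[153. 234.] 291 c [340.3  61.6] size [12. 37.] ang 40.7 pca 135.8 z [0.02  0.028]
[256. 253.] 375 c [396.6 -27.2] size [10. 20.] ang 45.2 pca 132.2 z [0.026 0.043]
[248. 307.] 653 c [340.7 -65.8] size [20. 43.] ang 42.2 pca 130.4 z [0.019 0.02 ]
```

View pics/w15.png

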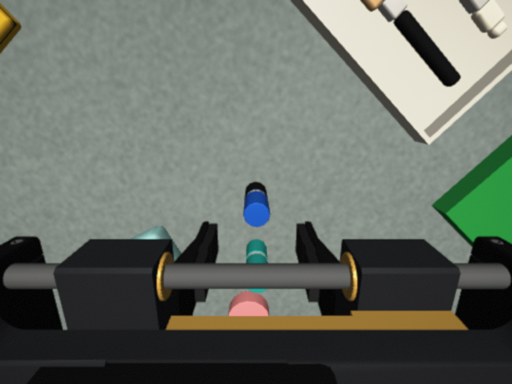

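Blue is centred at (256,206), with the turquoise decoy behind it off the jaw axis.

Request:
{"method": "arm_command", "body": {
  "motion": [
    [[0,0,-20,0,50],[0,0,-40,0,50],[0,0,-62,0,50],[0,0,-79,0,50],[0,0,-84,0,50]]
  ]
}}

```text
time_s: 25.4
ee_pos: [0.4372, 0.0103, -0.0106]
ee_rot: [[0.747, 0.665, 0.01], [0.665, -0.747, -0.011], [0.0, 0.015, -1.0]]
wrist_force: [-0.9, -0.0, 0.3]
grip_width: 0.0496
```

Request:
{"method": "arm_command", "body": {
  "motion": [
    [[0,0,0,0,30],[0,0,0,0,15],[0,0,0,0,15],[0,0,0,0,15],[0,0,0,0,15]]
  ]
}}

```text
time_s: 25.82
ee_pos: [0.4379, 0.0102, -0.0098]
ee_rot: [[0.747, 0.665, 0.012], [0.665, -0.747, -0.011], [0.001, 0.016, -1.0]]
wrist_force: [-0.3, 0.1, -0.8]
grip_width: 0.0242
```

Request:
{"method": "arm_command", "body": {
  "motion": [
    [[0,0,0,0,15],[0,0,0,0,15],[0,0,0,0,15],[0,0,0,0,15],[0,0,0,0,15]]
  ]
}}

```text
time_s: 26.23
ee_pos: [0.4381, 0.0101, -0.0095]
ee_rot: [[0.747, 0.665, 0.012], [0.665, -0.747, -0.012], [0.002, 0.017, -1.0]]
wrist_force: [0.0, -0.2, 3.6]
grip_width: 0.0204
```

Request:
{"method": "arm_command", "body": {
  "motion": [
    [[0,0,3,0,15],[0,0,15,0,15],[0,0,40,0,15],[0,0,70,0,15],[0,0,100,0,15]]
  ]
}}

```text
time_s: 26.65
ee_pos: [0.437, 0.0103, 0.0911]
ee_rot: [[0.747, 0.665, 0.01], [0.665, -0.747, -0.011], [-0.0, 0.015, -1.0]]
wrist_force: [1.2, 0.7, 0.4]
grip_width: 0.0205
```

Request:
{"method": "arm_command", "body": {
  "motion": [
    [[20,17,0,7,15],[40,35,0,14,15],[60,53,0,21,15],[80,71,0,28,15],[97,86,0,35,15]]
  ]
}}

```text
time_s: 27.07
ee_pos: [0.535, 0.0976, 0.0914]
ee_rot: [[0.224, 0.974, 0.015], [0.975, -0.224, -0.003], [0.0, 0.015, -1.0]]
wrist_force: [0.0, 0.4, -0.5]
grip_width: 0.0205
```

Request:
{"method": "arm_command", "body": {
  "motion": [
    [[20,17,0,7,15],[40,35,0,14,15],[60,53,0,17,15],[80,71,0,17,15],[95,84,0,17,15]]
  ]
}}

```text
time_s: 27.48
ee_pos: [0.6311, 0.1832, 0.0912]
ee_rot: [[-0.072, 0.997, 0.016], [0.997, 0.071, 0.002], [0.001, 0.016, -1.0]]
wrist_force: [-0.3, 0.0, 0.2]
grip_width: 0.0207
```

Request:
{"method": "arm_command", "body": {
  "motion": [
    [[0,0,-10,0,15],[0,0,-20,0,15],[0,0,-30,0,15],[0,0,-30,0,15]]
  ]
}}

```text
time_s: 27.82
ee_pos: [0.6268, 0.1819, 0.0576]
ee_rot: [[-0.071, 0.997, 0.007], [0.997, 0.071, 0.0], [-0.0, 0.007, -1.0]]
wrist_force: [-1.2, -0.9, -0.6]
grip_width: 0.0206
```

```bash
python3 -c "
from h import *
look('w16',mina=150)"
```

```text
tcp [627.8 182.   58.8] yaw 4.1 t 27.8667 w 0.02047018632804785 F [ 0.6 -0.7 -0.8]
[493.  79.] 3311 c [805.7 294.1] size [30. 77.] ang 14.9 pca -77.0 z [0.022 0.04 ]
[ 3. 85.] 370 c [422.4 263.6] size [41.  4.] ang 82.9 pca -97.8 z [0.008 0.012]
[257. 144.] 30169 c [626.4 213.6] size [141. 161.] ang 4.2 pca -0.3 z [0.006 0.024]
[257. 306.] 1096 c [635.1  74.6] size [66. 45.] ang 4.0 pca 1.7 z [0.006 0.02 ]
[430. 308.] 2042 c [812.   75.8] size [56. 52.] ang 4.0 pca -26.4 z [0.01  0.011]
```

Request:
{"method": "arm_command", "body": {
  "motion": [
    [[1,0,-20,0,15],[1,0,-40,0,15],[1,0,-52,0,15],[1,0,-57,0,15],[1,0,-60,0,15]]
  ]
}}

```text
time_s: 28.28
ee_pos: [0.6281, 0.1814, -0.002]
ee_rot: [[-0.07, 0.998, 0.007], [0.998, 0.07, 0.001], [0.0, 0.007, -1.0]]
wrist_force: [0.4, 0.7, 0.0]
grip_width: 0.0204
```

Request:
{"method": "arm_command", "body": {
  "motion": [
    [[0,0,-1,0,15],[0,0,-2,0,15],[0,0,-3,0,15],[0,0,-4,0,15],[0,0,-4.5,0,15]]
  ]
}}

```text
time_s: 28.7
ee_pos: [0.6287, 0.1815, -0.0056]
ee_rot: [[-0.07, 0.997, 0.009], [0.998, 0.07, 0.001], [0.0, 0.009, -1.0]]
wrist_force: [-0.2, -0.5, 6.1]
grip_width: 0.0204
```

Contact at 6 N. Release.

Request:
{"method": "arm_command", "body": {
  "motion": [
    [[0,0,0.3,0,21],[0,0,0.3,0,24],[0,0,0.3,0,30],[0,0,0.3,0,40],[0,0,0.3,0,50]]
  ]
}}

```text
time_s: 29.12
ee_pos: [0.6286, 0.1815, -0.0053]
ee_rot: [[-0.07, 0.997, 0.008], [0.998, 0.07, 0.001], [0.0, 0.008, -1.0]]
wrist_force: [0.3, -0.3, -0.1]
grip_width: 0.0361
```

Request:
{"method": "arm_command", "body": {
  "motion": [
    [[0,0,0,0,50],[0,0,0,0,50],[0,0,0,0,50],[0,0,0,0,50],[0,0,0,0,50]]
  ]
}}

```text
time_s: 29.53
ee_pos: [0.6286, 0.1815, -0.0054]
ee_rot: [[-0.07, 0.997, 0.008], [0.998, 0.07, 0.001], [0.0, 0.008, -1.0]]
wrist_force: [0.4, 0.3, -0.4]
grip_width: 0.0495
```

Request:
{"method": "arm_command", "body": {
  "motion": [
    [[0,0,10,0,50],[0,0,25,0,50],[0,0,50,0,50],[0,0,80,0,50],[0,0,100,0,50]]
  ]
}}

```text
time_s: 29.95
ee_pos: [0.6297, 0.1817, 0.0977]
ee_rot: [[-0.07, 0.997, 0.011], [0.998, 0.07, 0.001], [0.0, 0.011, -1.0]]
wrist_force: [0.5, -0.3, -0.1]
grip_width: 0.0499
```

```bash
python3 -c "
from h import *
look('w17',lo=.03,mina=150)"
```

```text
tcp [632.5 182.1 101.8] yaw 4.0 t 30.0 w 0.05015178519464446 F [1.1 0.6 1.9]
[482.  76.] 3934 c [807.5 296.9] size [35. 79.] ang 9.2 pca -78.8 z [0.054 0.073]
[256. 133.] 595 c [626.4 240.6] size [20. 20.] ang 40.1 pca -78.5 z [0.065 0.066]
[255. 201.] 665 c [629.8 181.5] size [20. 20.] ang 50.6 pca -86.0 z [0.065 0.066]
```

Both lipsticks stand (tops at 65 mm). Next, the compact.

Request:
{"method": "arm_command", "body": {
  "motion": [
    [[-25,8,0,7,65],[-50,16,0,14,65],[-75,25,0,21,65],[-100,34,0,28,65],[-120,43,0,35,65]]
  ]
}}

```text
time_s: 30.42
ee_pos: [0.5102, 0.2253, 0.1024]
ee_rot: [[-0.634, 0.773, 0.013], [0.773, 0.634, 0.012], [0.001, 0.018, -1.0]]
wrist_force: [-0.1, 0.0, -0.6]
grip_width: 0.0641
```

Request:
{"method": "arm_command", "body": {
  "motion": [
    [[-25,8,0,7,65],[-50,16,0,14,65],[-75,25,0,21,65],[-100,34,0,28,65],[-120,43,0,35,65]]
  ]
}}

```text
time_s: 30.83
ee_pos: [0.3879, 0.2684, 0.103]
ee_rot: [[-0.965, 0.263, 0.003], [0.263, 0.965, 0.018], [0.002, 0.018, -1.0]]
wrist_force: [-1.2, -0.3, -0.0]
grip_width: 0.065
```

Request:
{"method": "arm_command", "body": {
  "motion": [
    [[0,0,-10,7,65],[0,0,-20,8,65],[0,0,-30,8,65],[0,0,-30,8,65]]
  ]
}}

```text
time_s: 31.17
ee_pos: [0.3871, 0.2683, 0.0723]
ee_rot: [[-0.992, 0.126, -0.001], [0.126, 0.992, 0.017], [0.003, 0.017, -1.0]]
wrist_force: [-0.5, 0.1, -1.0]
grip_width: 0.0651
```

```bash
python3 -c "
from h import *
look('w18',mina=300)"
```

```text
tcp [387.5 268.4  72.9] yaw 82.7 t 31.2167 w 0.06501506727744584 F [ 0.8 -0.2  0.1]
[ 13. 160.] 1526 c [326.9  65.9] size [18. 51.] ang 84.8 pca -17.7 z [0.022 0.03 ]
[255. 197.] 2945 c [391.9 268.6] size [43. 63.] ang 82.1 pca -8.0 z [0.018 0.019]
```

View pics/w18.png

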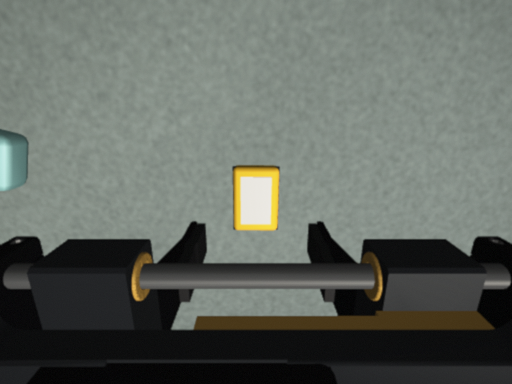

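The compact is centred and square between the jaws, at (255,197).

Request:
{"method": "arm_command", "body": {
  "motion": [
    [[4,0,-25,0,65],[4,0,-50,0,65],[4,0,-75,0,65],[4,0,-87,0,65],[4,0,-93,0,65]]
  ]
}}

```text
time_s: 31.63
ee_pos: [0.3914, 0.2681, -0.0211]
ee_rot: [[-0.992, 0.127, -0.002], [0.127, 0.992, 0.017], [0.004, 0.017, -1.0]]
wrist_force: [-0.3, 0.7, -0.4]
grip_width: 0.0653
```

Request:
{"method": "arm_command", "body": {
  "motion": [
    [[0,0,0,0,35],[0,0,0,0,35],[0,0,0,0,35],[0,0,0,0,35],[0,0,0,0,35]]
  ],
  "squeeze": 20
}}

```text
time_s: 32.05
ee_pos: [0.3921, 0.2684, -0.0202]
ee_rot: [[-0.992, 0.127, -0.0], [0.127, 0.992, 0.018], [0.002, 0.018, -1.0]]
wrist_force: [-0.2, 0.0, 3.6]
grip_width: 0.0417
```

Request:
{"method": "arm_command", "body": {
  "motion": [
    [[0,0,0,0,35],[0,0,0,0,35],[0,0,0,0,35],[0,0,0,0,35],[0,0,0,0,35]]
  ]
}}

```text
time_s: 32.47
ee_pos: [0.392, 0.2684, -0.0201]
ee_rot: [[-0.992, 0.127, -0.0], [0.127, 0.992, 0.018], [0.002, 0.018, -1.0]]
wrist_force: [0.4, -0.8, 1.0]
grip_width: 0.0417
```

Request:
{"method": "arm_command", "body": {
  "motion": [
    [[0,0,3,0,35],[0,0,15,0,35],[0,0,40,0,35],[0,0,70,0,35],[0,0,110,0,35]]
  ]
}}

```text
time_s: 32.88
ee_pos: [0.3902, 0.2676, 0.0895]
ee_rot: [[-0.992, 0.127, -0.005], [0.127, 0.992, 0.016], [0.007, 0.015, -1.0]]
wrist_force: [0.8, 1.0, -1.2]
grip_width: 0.0419
```

Request:
{"method": "arm_command", "body": {
  "motion": [
    [[15,-31,0,2,35],[30,-64,0,4,35],[45,-97,0,6,35],[60,-130,0,8,35],[75,-162,0,8,35]]
  ]
}}

```text
time_s: 33.3
ee_pos: [0.4653, 0.104, 0.0898]
ee_rot: [[-1.0, -0.014, -0.008], [-0.014, 1.0, 0.015], [0.007, 0.015, -1.0]]
wrist_force: [0.6, 1.5, -0.0]
grip_width: 0.042
```

Request:
{"method": "arm_command", "body": {
  "motion": [
    [[15,-31,0,0,35],[30,-64,0,0,35],[45,-97,0,0,35],[60,-130,0,0,35],[75,-162,0,0,35]]
  ]
}}

```text
time_s: 33.72
ee_pos: [0.5404, -0.0598, 0.0898]
ee_rot: [[-1.0, -0.013, -0.008], [-0.013, 1.0, 0.015], [0.008, 0.015, -1.0]]
wrist_force: [-0.0, 0.5, -1.1]
grip_width: 0.0415
```

Request:
{"method": "arm_command", "body": {
  "motion": [
    [[15,-31,0,0,35],[30,-64,0,0,35],[45,-97,0,0,35],[60,-130,0,0,35],[72,-158,0,0,35]]
  ]
}}

```text
time_s: 34.13
ee_pos: [0.613, -0.2203, 0.0897]
ee_rot: [[-1.0, -0.012, -0.008], [-0.012, 1.0, 0.014], [0.008, 0.015, -1.0]]
wrist_force: [0.6, 0.1, -1.6]
grip_width: 0.0416
```

Request:
{"method": "arm_command", "body": {
  "motion": [
    [[0,0,-15,0,35],[0,0,-30,0,35],[0,0,-40,0,35],[0,0,-40,0,35]]
  ]
}}

```text
time_s: 34.47
ee_pos: [0.6105, -0.219, 0.0469]
ee_rot: [[-1.0, -0.012, -0.013], [-0.012, 1.0, 0.018], [0.013, 0.018, -1.0]]
wrist_force: [-0.5, -0.1, -1.5]
grip_width: 0.0416
```

```bash
python3 -c "
from h import *
look('w19',mina=300)"
```

```text
tcp [ 611.4 -219.2   48.2] yaw 90.7 t 34.5167 w 0.04202783990325005 F [-0.5  0.  -0.2]
[54. 48.] 5974 c [ 496.8 -355. ] size [46. 45.] ang 32.0 pca 72.5 z [0.037 0.038]
[261. 172.] 21172 c [ 604.1 -214.5] size [166. 124.] ang 89.7 pca 89.6 z [0.006 0.024]
[465. 207.] 7790 c [620.7 -26.4] size [90. 96.] ang 89.4 pca 23.3 z [0.006 0.023]
[449. 301.] 450 c [705.4 -33.5] size [13. 32.] ang 7.5 pca 102.6 z [0.011 0.024]
```

View pics/w19.png

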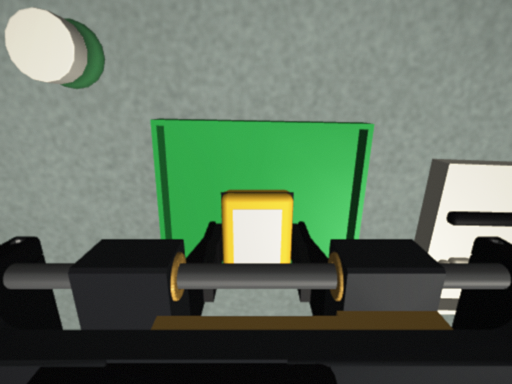

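The compact is lid up over the green tray, tray centre about (612,−215). Lowering.

Request:
{"method": "arm_command", "body": {
  "motion": [
    [[1,3,-20,0,35],[1,3,-40,0,35],[1,3,-52,0,35],[1,3,-58,0,35],[1,3,-60,0,35]]
  ]
}}

```text
time_s: 34.93
ee_pos: [0.612, -0.2156, -0.0125]
ee_rot: [[-1.0, -0.013, -0.013], [-0.013, 1.0, 0.017], [0.013, 0.017, -1.0]]
wrist_force: [-0.4, 0.9, -0.9]
grip_width: 0.0417
```

Request:
{"method": "arm_command", "body": {
  "motion": [
    [[0,0,-1,0,35],[0,0,-2,0,35],[0,0,-3,0,35],[0,0,-3.5,0,35],[0,0,-4,0,35]]
  ]
}}

```text
time_s: 35.35
ee_pos: [0.6124, -0.2159, -0.0159]
ee_rot: [[-1.0, -0.013, -0.012], [-0.013, 1.0, 0.017], [0.012, 0.017, -1.0]]
wrist_force: [0.3, 0.7, 0.3]
grip_width: 0.042
```

Request:
{"method": "arm_command", "body": {
  "motion": [
    [[0,0,-0.5,0,35],[0,0,-0.8,0,35],[0,0,-0.8,0,43],[0,0,-0.8,0,48],[0,0,-0.8,0,60]]
  ]
}}

```text
time_s: 35.77
ee_pos: [0.6126, -0.216, -0.0167]
ee_rot: [[-1.0, -0.013, -0.011], [-0.013, 1.0, 0.016], [0.011, 0.017, -1.0]]
wrist_force: [0.3, 0.1, -1.0]
grip_width: 0.0487
```

Request:
{"method": "arm_command", "body": {
  "motion": [
    [[0,0,0,0,60],[0,0,0,0,60],[0,0,0,0,60],[0,0,0,0,60],[0,0,0,0,60]]
  ]
}}

```text
time_s: 36.18
ee_pos: [0.6126, -0.216, -0.0168]
ee_rot: [[-1.0, -0.013, -0.011], [-0.013, 1.0, 0.017], [0.011, 0.017, -1.0]]
wrist_force: [1.1, 0.6, 0.0]
grip_width: 0.0596
```

Request:
{"method": "arm_command", "body": {
  "motion": [
    [[0,0,5,0,60],[0,0,25,0,60],[0,0,60,0,60],[0,0,100,0,60],[0,0,140,0,60]]
  ]
}}

```text
time_s: 36.6
ee_pos: [0.6118, -0.2156, 0.1243]
ee_rot: [[-1.0, -0.013, -0.013], [-0.013, 1.0, 0.017], [0.013, 0.018, -1.0]]
wrist_force: [1.2, -0.2, 0.4]
grip_width: 0.0597
```

Request:
{"method": "arm_command", "body": {
  "motion": [
    [[-40,-10,10,0,60],[-75,-20,20,0,60],[-115,-30,30,0,60],[-150,-40,40,0,60],[-180,-50,40,0,60]]
  ]
}}

```text
time_s: 37.02
ee_pos: [0.4303, -0.2661, 0.1665]
ee_rot: [[-1.0, -0.013, -0.011], [-0.013, 1.0, 0.015], [0.011, 0.015, -1.0]]
wrist_force: [-0.2, -0.6, -0.1]
grip_width: 0.0599
```

```bash
python3 -c "
from h import *
im,d,P=grab('top');W=world(d,P); segs(W[100:300,120:400],d[100:300,120:400],lo=.01,mina=15)
im2,d,P=grab('side')
cv2.imwrite('pics/fin.png',np.hstack([cv2.resize(im[110:230,130:390,::-1],(400,384)),cv2.resize(im2[80:350,170:430,::-1],(400,384))]))"
```

```text
[245.   0.] 52 c [ 788.1 -249. ] size [116.   3.] ang 89.3 pca -90.0 z [0.017 0.021]
[151.  48.] 419 c [644.   10.4] size [165. 141.] ang 88.4 pca -86.2 z [0.022 0.026]
[78. 53.] 463 c [626.2 210.3] size [141. 166.] ang 4.2 pca 101.1 z [0.022 0.025]
[234.  61.] 491 c [ 611.9 -215.9] size [165. 141.] ang 89.7 pca -91.1 z [0.022 0.025]
[152.  40.] 191 c [669.3  10.7] size [ 15. 118.] ang 0.5 pca -90.5 z [0.015 0.019]
[90. 52.] 76 c [628.4 178.9] size [19. 19.] ang 86.5 pca -172.3 z [0.062 0.066]
[68. 53.] 81 c [624.7 238.1] size [19. 19.] ang 4.9 pca -57.6 z [0.062 0.067]
[232.  62.] 340 c [ 611.6 -216.1] size [63. 41.] ang 0.9 pca -178.8 z [0.02  0.024]
[149.  57.] 222 c [625.    8.5] size [ 23. 115.] ang 1.0 pca -91.5 z [0.015 0.019]
[ 26. 101.] 134 c [489. 352.] size [30. 30.] ang 0.5 pca 161.9 z [0.04  0.055]
[277. 104.] 52 c [ 495.6 -340. ] size [12. 36.] ang 89.6 pca -178.1 z [0.021 0.037]
[165. 140.] 53 c [392.1 -31.9] size [18. 19.] ang 0.2 pca -129.5 z [0.061 0.064]
[137. 165.] 335 c [321.5  43.6] size [50. 50.] ang 67.3 pca -178.4 z [0.029 0.033]
[180. 162.] 204 c [330.8 -76.4] size [41. 41.] ang 0.2 pca -147.3 z [0.019 0.022]
```

View pics/fin.png

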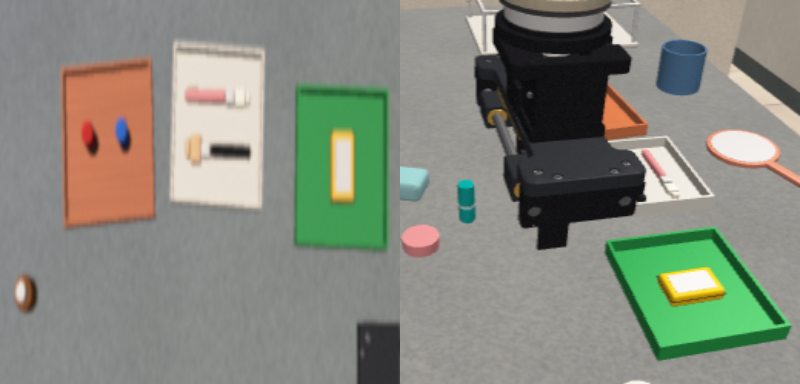

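The top view shows everything in place. The brushes are side by side in the white tray, both lipsticks stand in the copper tray, the compact lies flat in the green tray, and the perfume and the decoy are untouched.

```bash
python3 -c "
from h import *
print(robot.hand_in())"
```

```text
the job is handed in; nothing more can be done
None
```

The make-up kit is put away as asked and the job is handed in, at about 37 s of the 128 s allowed.

**Order:** I placed the slim brush, the wide brush, the red lipstick, the blue lipstick and then the compact. Each was lowered to light contact, 6 N at most, before release.

**Last checks, from the top camera:**
- **Brushes:** both lie flat in the white tray, parallel to its longer side and about 45 mm apart. Their tops measure 15–19 mm, which fits the 16 mm expected on the tray floor.
- **Lipsticks:** both stand upright in the copper tray. Their tops measure 62–67 mm, against 64 mm expected.
- **Compact:** it lies flat, lid up, at the centre of the green tray, with its top at 20 mm.
- **Left alone:** the perfume bottle is still standing where it was, and the turquoise look-alike was not touched. The gripper is clear of everything.

**What disagreed:** the reported tool height reads about 24 mm lower than the real fingertips. Because of this the first two tries on the slim brush closed on nothing and did not move it. I measured the offset with the cameras and allowed for it in every later grasp.

In the final side view the gripper hid the copper tray, so the lipsticks' last check rests on the top view and the earlier wrist-camera readings.

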